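# Lock the soap bars into the lime caddy

### The arm

A 6-joint arm with a two-finger parallel gripper is mounted at the origin on the work surface. World frame = base frame: x ahead of the robot, y to its left, z up, the work surface at z = 0. Lengths are in m, angles in rad, forces in N, time in s.
With the tool pointing down it reaches from about 0.25 to 0.725 m from the base axis. Payload 4 kg.
Tool frame: the origin (TCP) lies midway between the tips of the shut fingers; the grasp point (between the pads) lies 19 mm behind it; y points along the fingers, z is the direction in which the jaws open and shut, and the axes are right-handed (so a half turn about y gives the same grasp; the last joint's range is limited). The gripper opens to 85 mm and grips with 20 to 120 N. Pads are 22 mm wide; open, the fingers measure 114 mm over their backs; the gripper's body (76 mm by 85 mm) begins 54 mm behind the grasp point. The pads swing forward as they close: fully open they stand 13 mm farther back than shut.
Start: joints at [1.19, 0.241, 0.005, 1.335, 0, 1.571], TCP at [0.186, 0.464, 0.231] pointing down, gripper open.
Joint ranges: [-2.72, 2.72], [-1.05, 1.87], [-1.09, 1.28], [-1.99, 2.15], [-1.42, 1.44], [-3.14, 3.14]. Speed limits (rad/s): [2.79, 2.79, 3.14, 3.14, 3.14, 3.14].

### API

Orientations are given as a unit quaternion [x, y, z, w].
In Python, from workcell import bot gives the robot as it stands. The module is installed in compiled form; this text tells all that it offers.
- The arm moves only by the shell command python3 -m handwheel 'ROWS' [OPENING]. ROWS is JSON, a list of rows, each a list of 6 numbers: the shift along the tool's x, y, z in units of 25 mm (1.0 is 25 mm), then the turn, a rotation vector about the tool's x, y, z in units of 10 degrees (1.0 is 10 degrees). A call has exactly 5 rows; each row is the pose to reach, as a shift and turn from the pose commanded when the call began, along the tool's axes at that moment; what a row does not reach only later rows make up. A row lasts 1/8 s, in which the tool goes at most 62.5 mm and 10.7 degrees, less where a joint would pass 70% of its speed; a pose out of reach is approached as far as the arm can. A call with a gripper value outside its range is refused whole. OPENING is the gripper command: -1 is shut, 1 is fully open, values between are in proportion, set as the call begins (- or left out, the last holds). The fingers move at their own pace and stop on an object; the grip force is fixed at half the most. Time passes only in rows, so rows that repeat a pose let the fingers close, or fill a call up. It gives the time, the measured TCP pose, the force and the opening at its end, in the units of the state.
- bot.get_obs(): the state, without advancing time (a new reading comes with each control period).
- bot.camera(name): name is "scene" or "top" or "wrist"; returns a dict with "color" (384x512x3 uint8, red, green, blue), "fx", "fy", "cx", "cy" (pixels), "dist_coeffs" ([k1, k2, p1, p2, k3] as OpenCV has them; the pictures are not rectified), "rvec" (rotation vector, rad) and "tvec" (3), from world to camera coordinates, as OpenCV has them. Camera axes: x right, y down, z forward; pixel columns grow to the right and rows downward; lengths in m; the calibration is good to about 2 mm. A picture is of the moment at which its call begins. There is no depth.
- bot.job_done(): hands the job in, once; it reports no verdict.
The state is a dict: "clock": time; "joint_pos": joint angles; "joint_vel": joint speeds; "tau": joint torques, N m; "eef_pos": TCP position; "tool_rot": TCP orientation; "ft_force": force on the tool from outside, world axes, zero at the start; "ft_torque": the same for the moment, N m; "grip_width": finger opening in m.
Only numpy, scipy, OpenCV 4.12 (cv2) and the standard library are available. Lean on these libraries where they do the work, as an engineer would, in place of code of your own. Each camera call takes 0.05 s, during which the arm holds its last target.

### The job

Put every soap bar that is lying out into the lime caddy. Then hook the cover's front lip into the caddy's slot with its back edge raised, pivot it down until the white latch snaps over the back edge and the cover lies flat, and after that flip the four orange side clips down flat onto the cover. Leave the scouring tin, the spray bottle and the dish brush where they are.

Things in the scene. Friction and masses are not known exactly. Their poses are not given: they have to be found in the camera images.
- caddy: Lime green open plastic box, fixed to the shelf: 200 (x) x 160 (y) mm, walls 5 mm thick and 62 mm high, floor 5 mm thick. Origin: centre of its underside, on the shelf; z up, +x towards the far wall with the white latch, -x towards the near wall with the slot. Inside both end walls a ledge, 11 mm wide, 56 to 62 mm up, carries the cover: the free opening is 168 mm in x, 150 mm in y.
- caddy_slot (a point): Centre of the slot's mouth, on the caddy's near wall, at (-84, 0, 67.5) mm in its frame. The slot opens to +x, under an overhang 116 mm wide whose top is 77 mm up; it is 11 mm high (62 to 73 mm up), 12 mm deep and 108 mm wide between end cheeks.
- latch (a joint): White spring latch amid the caddy's far wall, 40 mm wide, to 92 mm up: travel in m along the caddy's +x, 0 at rest, at most 0.010; spring 1.6 N at rest, 450 N/m. The cover's back edge, pressed down (about 10 N), pushes it outward, passes, and it springs back over the cover. To free the cover, push it outward.
- latch_nose (a point): Inner tip of the latch's nose, at its underside: at rest (85, 0, 68) mm in the caddy's frame. Its upper face slopes up and outward from there, 60 degrees from level, to 84 mm up. On the same wall, at y = 50 and -50 mm, two low stops (face at x = 92 mm, leaning outward above, to 76 mm up) guide the cover's back edge.
- cover: Loose white flat cover, 0.20 kg: plate 172 (x) x 150 (y) x 5 mm, a blue lip on its -x edge (100 mm wide, 12.5 mm long, 5 mm thick, level with the plate), a blue grip rib on top (see cover_rib). Origin: centre of the plate's underside; z up, -x towards the lip. Starts flat on the shelf, rib up. Shut, its origin is at (4, 0, 62) mm in the caddy's frame, axes parallel.
- cover_lip (a point): Middle of the front end of the lip, at its underside: (-98.5, 0, 0) mm in the cover's frame.
- cover_rear (a point): Middle of the cover's back edge, at its top: (86, 0, 5) mm in the cover's frame.
- cover_rib (a point): Middle of the top of the upright grip rib, at (0, 0, 33) mm in the cover's frame. The rib is 12 mm thick (x), 64 mm long (y) and stands 28 mm above the plate.
- tin: Bystander: steel scouring tin, 72 mm wide, 101 mm tall with its cap. Origin: centre of its underside.
- spray: Bystander: empty white trigger spray bottle with red head, 76 mm wide, 191 mm tall. Origin: centre of its underside.
- brush: Bystander: wooden dish brush lying bristles down, 225 mm long, 45 mm wide, 29 mm tall. Origin: near its middle, at the shelf.
- bar0: Amber soap bar, 70 (x) x 30 (y) x 24 (z) mm with rounded edges, about 0.09 kg, starting flat on the shelf. Origin: centre of its underside; x along its length. May be absent (None).
- bar1: Amber soap bar, 70 (x) x 30 (y) x 24 (z) mm with rounded edges, about 0.09 kg, starting flat on the shelf. Origin: centre of its underside; x along its length. May be absent (None).
- bar2: Amber soap bar, 70 (x) x 30 (y) x 24 (z) mm with rounded edges, about 0.09 kg, starting flat on the shelf. Origin: centre of its underside; x along its length. May be absent (None).
- bar3: Amber soap bar, 70 (x) x 30 (y) x 24 (z) mm with rounded edges, about 0.09 kg, starting flat on the shelf. Origin: centre of its underside; x along its length. May be absent (None).
- clip0 (a joint): Orange clip, a flap 26 wide, 38 long, 5 mm thick, hinged on the caddy's left (+y) side towards the near (-x) end; hinge along the caddy's x, at x = -45, y = 83 mm, 68 mm up. Angle in rad: 0 = flat, inward over the cover (1 mm clear of it), 1.57 = upright, to 2.2 = leaning outward; starts at 1.75 to 2.1. Stays where left (hinge friction 0.03 N m).
- clip0_tip (a point): Middle of the free end of clip 0, 38 mm from its hinge.
- clip1 (a joint): Orange clip, a flap 26 wide, 38 long, 5 mm thick, hinged on the caddy's left (+y) side towards the far (+x) end; hinge along the caddy's x, at x = 45, y = 83 mm, 68 mm up. Angle in rad: 0 = flat, inward over the cover (1 mm clear of it), 1.57 = upright, to 2.2 = leaning outward; starts at 1.75 to 2.1. Stays where left (hinge friction 0.03 N m).
- clip1_tip (a point): Middle of the free end of clip 1, 38 mm from its hinge.
- clip2 (a joint): Orange clip, a flap 26 wide, 38 long, 5 mm thick, hinged on the caddy's right (-y) side towards the near (-x) end; hinge along the caddy's x, at x = -45, y = -83 mm, 68 mm up. Angle in rad: 0 = flat, inward over the cover (1 mm clear of it), 1.57 = upright, to 2.2 = leaning outward; starts at 1.75 to 2.1. Stays where left (hinge friction 0.03 N m).
- clip2_tip (a point): Middle of the free end of clip 2, 38 mm from its hinge.
- clip3 (a joint): Orange clip, a flap 26 wide, 38 long, 5 mm thick, hinged on the caddy's right (-y) side towards the far (+x) end; hinge along the caddy's x, at x = 45, y = -83 mm, 68 mm up. Angle in rad: 0 = flat, inward over the cover (1 mm clear of it), 1.57 = upright, to 2.2 = leaning outward; starts at 1.75 to 2.1. Stays where left (hinge friction 0.03 N m).
- clip3_tip (a point): Middle of the free end of clip 3, 38 mm from its hinge.
There are look-alikes about, which are no part of the job. Leave any blue, grey or pink look-alike of the bar1 alone.

How it is judged:
By the outcome, as a careful person would: the job done as asked, in the order asked, and still so for the second after the job is handed in, with the robot touching nothing.
Of bar0, bar1, bar2, bar3 only 2 to 4 are there at a start; the rules pass over those that are not, and their reading is None.
At some moment in a run one of bar0, bar1, bar2, bar3 may be knocked a few centimetres aside while the robot is not near it.
Once in a run the grip may slacken for a moment while it holds something.
It also fails if it takes over 210 s, if anything falls off the work surface, if the arm or the gripper's body presses on something with over 40 N, if the wrist force passes 120 N, or if a joint passes its speed limit or range.

## Working session

There is one attempt and no reset: what is moved stays moved. The work goes in short steps, Python scripts to look and compute and a shell command to move; the robot and the scene stay as the last step left them, time stands still between calls to the robot, and variables do not carry over. Pictures are saved under pics/ and viewed, and the job is handed in when it is done.

```bash
mkdir -p pics
cat > h.py <<'E'
import cv2,numpy as np
from scipy.spatial.transform import Rotation as R
from workcell import bot
np.set_printoptions(precision=4,suppress=True)
def snap(name,fn):
    c=bot.camera(name); cv2.imwrite(f'pics/{fn}.png',c['color'][:,:,::-1]); np.save(f'pics/{fn}.npy',c,allow_pickle=True); return c
def load(fn): return np.load(f'pics/{fn}.npy',allow_pickle=True).item()
def K(c): return np.array([[c['fx'],0,c['cx']],[0,c['fy'],c['cy']],[0,0,1.]])
def ray(c,px):
    p=cv2.undistortPoints(np.array(px,float).reshape(-1,1,2),K(c),np.array(c['dist_coeffs'])).reshape(-1,2)
    Rm=cv2.Rodrigues(np.array(c['rvec'],float))[0]; t=np.array(c['tvec'],float).ravel()
    d=np.c_[p,np.ones(len(p))]@Rm; return -Rm.T@t,d
def onz(c,px,z):
    o,d=ray(c,px); return o+d*((z-o[2])/d[:,2])[:,None]
def proj(c,P):
    return cv2.projectPoints(np.array(P,float).reshape(-1,1,3),np.array(c['rvec'],float),np.array(c['tvec'],float),K(c),np.array(c['dist_coeffs'],float))[0].reshape(-1,2)
def mask(c,lo,hi):
    return cv2.inRange(cv2.cvtColor(c['color'],cv2.COLOR_RGB2HSV),np.array(lo),np.array(hi))
E
python3 - <<'E'
from h import *
o=bot.get_obs()
for k in o: print(k,np.array(o[k]))
print(R.from_quat(o['tool_rot']).as_matrix())
for n in ['scene','top','wrist']: c=snap(n,n+'0'); print(n,ray(c,[[256,192]]))
E
```

```text
clock 0.0
joint_pos [1.19   0.2414 0.0037 1.3352 0.     1.5708]
joint_vel [-0.0004  0.0008  0.0003  0.0005 -0.0008  0.0028]
tau [  0.0006 -37.232   25.241    0.017   -0.0001  -0.    ]
eef_pos [0.1856 0.4636 0.2304]
tool_rot [ 0.6951 -0.134   0.1337 -0.6936]
ft_force [ 0.0213 -0.2453 -0.4793]
ft_torque [-0.0559  0.0092  0.0196]
grip_width 0.08537319425327702
[[ 0.9284 -0.0008  0.3717]
 [-0.3717 -0.002   0.9284]
 [-0.     -1.     -0.0021]]
scene (array([ 1.4146, -0.0644,  0.6009]), array([[-0.8426,  0.1107, -0.5271]]))
top (array([0.4355, 0.0638, 1.0965]), array([[ 0.1466, -0.0306, -0.9887]]))
wrist (array([0.1207, 0.49  , 0.372 ]), array([[ 0.2671, -0.1042, -0.9581]]))
```

View pics/scene0.png

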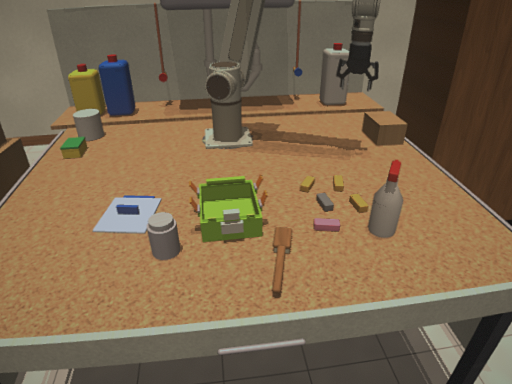

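View pics/top0.png

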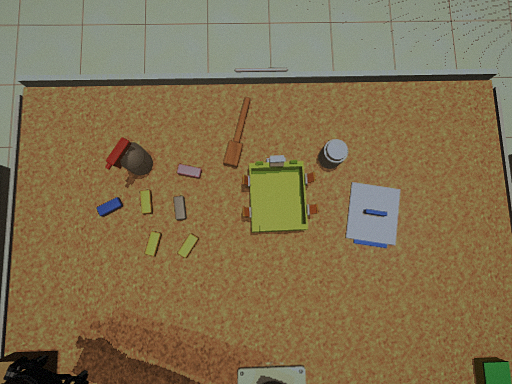

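View pics/wrist0.png

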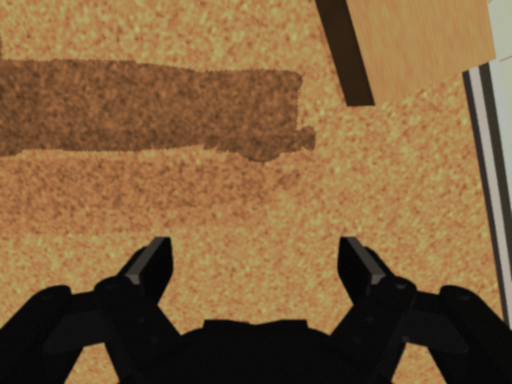

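Top view: amber bars at (146,202), (153,244) and (188,245). Look-alikes are grey (180,208), pink (189,171) and blue (109,207). The caddy is at (278,198), the cover at (373,213), with its lip at the bottom near (371,243), i.e. towards the robot. I'll enlarge this to confirm and measure.

Run:
```python
from h import *
c=load('top0'); im=c['color'][:,:,::-1]
cv2.imwrite('pics/crop1.png',cv2.resize(im[130:275,80:225],None,fx=4,fy=4,interpolation=cv2.INTER_CUBIC))
cv2.imwrite('pics/crop2.png',cv2.resize(im[140:260,225:415],None,fx=4,fy=4,interpolation=cv2.INTER_CUBIC))
hsv=cv2.cvtColor(c['color'],cv2.COLOR_RGB2HSV)
for p in [(146,202),(153,244),(188,245),(180,208),(189,171),(109,207),(278,210),(371,243),(375,212),(360,200),(278,160),(247,183),(120,250)]: print(p,hsv[p[1],p[0]])
```

```text
(146, 202) [ 33 128 151]
(153, 244) [ 33 129 148]
(188, 245) [ 33 125 153]
(180, 208) [ 21  51 131]
(189, 171) [168  33 141]
(109, 207) [112 151 144]
(278, 210) [ 34 140 149]
(371, 243) [110 151 152]
(375, 212) [111 160 153]
(360, 200) [111  25 163]
(278, 160) [107  29 167]
(247, 183) [ 10 240 102]
(120, 250) [ 20 128 137]
```

View pics/crop1.png

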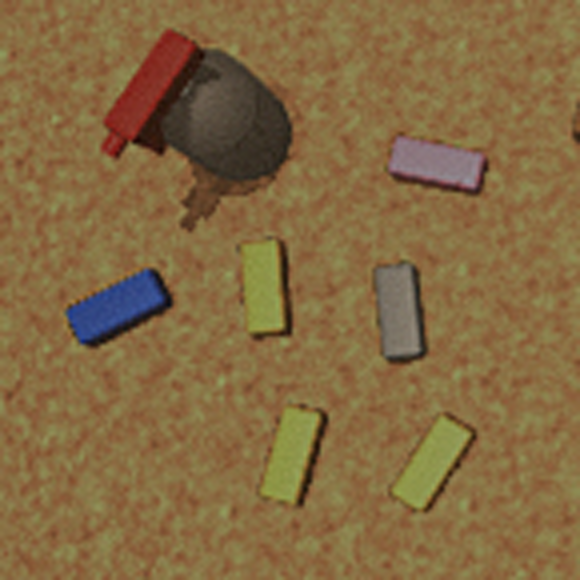

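View pics/crop2.png

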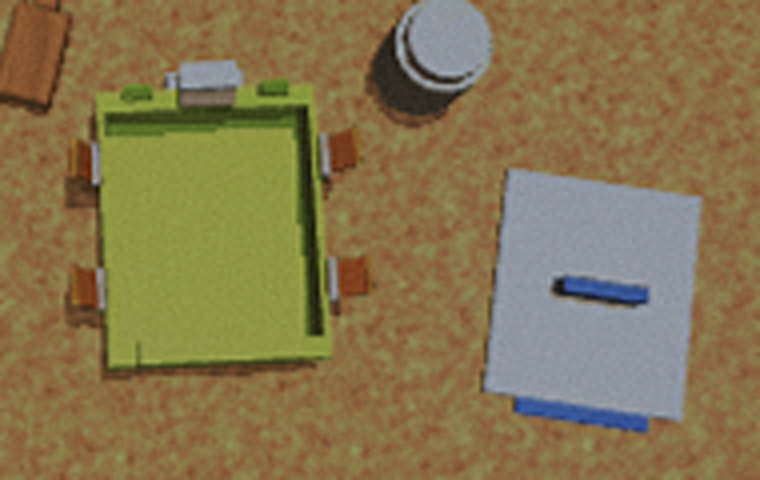

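Three amber bars confirmed: upper (146,202), lower left (153,244), lower right (188,245). Grey, pink and blue stay where they are. Now I'll measure poses.

```bash
cat >> h.py <<'E'
def rect(c,m,z,minA=60,maxA=1e5):
    out=[]
    for k in cv2.findContours(m,cv2.RETR_EXTERNAL,cv2.CHAIN_APPROX_NONE)[0]:
        a=cv2.contourArea(k)
        if minA<a<maxA:
            w=onz(c,k.reshape(-1,2).astype(float),z)[:,:2]
            (cx,cy),(l,s),ang=cv2.minAreaRect((w*1000).astype(np.float32))
            if s>l: l,s,ang=s,l,ang+90
            out.append((k.reshape(-1,2).mean(0),cx,cy,l,s,(ang+90)%180-90))
    return out
E
python3 - <<'E'
from h import *
c=load('top0'); hsv=cv2.cvtColor(c['color'],cv2.COLOR_RGB2HSV)
yel=mask(c,(27,90,110),(42,255,255))
yel2=mask(c,(27,90,60),(42,255,255))
for r in rect(c,yel,.024,60,400): print('bar',*[np.round(x,1) for x in r])
for r in rect(c,yel2,.062,2000): print('caddy',*[np.round(x,1) for x in r])
white=mask(c,(95,5,130),(125,60,255))
for r in rect(c,white,.005,300): print('white',*[np.round(x,1) for x in r])
bl=mask(c,(100,100,60),(120,255,255))
for r in rect(c,bl,.033,30): print('blue33',*[np.round(x,1) for x in r])
for r in rect(c,bl,.005,30): print('blue5',*[np.round(x,1) for x in r])
# scene cross check of bars
s=load('scene0')
for r in rect(s,mask(s,(22,110,60),(32,255,255)),.012,30,600): print('scene',*[np.round(x,1) for x in r])
E
```

```text
bar [187.2 245.3] 442.7 235.2 64.0 24.4 -34.2
bar [152. 243.] 451.8 337.2 64.2 24.5 -15.3
bar [145.1 201.2] 575.1 359.3 64.6 24.2 5.6
caddy [277.5 195.4] 579.4 -30.7 207.1 162.3 1.0
white [372.9 213. ] 525.4 -323.0 170.1 148.2 -9.9
blue33 [370.2 243.2] 434.4 -298.0 95.0 10.9 80.1
blue33 [376.  212.2] 524.4 -322.5 60.7 11.8 79.8
blue33 [108.3 206.3] 561.5 461.7 66.0 26.8 -63.7
blue5 [370.2 243.2] 434.4 -307.5 97.5 11.2 80.1
blue5 [376.  212.2] 526.8 -332.7 62.3 12.1 79.8
blue5 [108.3 206.3] 564.8 472.2 67.7 27.5 -63.7
scene [359.3 199.9] 560.9 364.4 66.5 23.8 5.1
scene [307.6 180.8] 426.9 237.3 65.5 22.4 -34.7
scene [338.4 180. ] 435.1 342.0 68.7 23.2 -18.4
scene [ 71.7 152.6] 79.1 -623.9 104.2 67.0 22.6
```

```bash
cat >> h.py <<'E'
def M(yaw,pitch=0):
    """tool-down rotation, tool x at world yaw (deg); pitch: extra turn about tool x (deg)"""
    a=np.radians(yaw); x=np.array([np.cos(a),np.sin(a),0]); y=np.array([0,0,-1.]); z=np.cross(x,y)
    return R.from_matrix(np.c_[x,y,z])*R.from_euler('x',pitch,degrees=True)
def go(x,y,z,yaw,pitch=0,grasp=0):
    o=bot.get_obs(); Rc=R.from_quat(o['tool_rot']); p=np.array(o['eef_pos'])
    T=M(yaw,pitch); tgt=np.array([x,y,z])
    s=Rc.inv().apply(tgt-p)/.025; r=np.degrees((Rc.inv()*T).as_rotvec())/10
    print('row',np.round(np.r_[s,r],3).tolist(),'t',round(o['clock'],2))
E
cat > st.py <<'E'
from h import *
o=bot.get_obs(); Rm=R.from_quat(o['tool_rot']).as_matrix()
print('t',round(o['clock'],2),'p',np.array(o['eef_pos']),'yawx',np.degrees(np.arctan2(Rm[1,0],Rm[0,0])).round(2),'ydir',Rm[:,1],'F',np.array(o['ft_force']).round(1),'w',round(o['grip_width']*1000,1),'j',np.array(o['joint_pos']).round(2))
E
python3 -c "
from h import *
go(.4427,.2352,.13,-34.2)"
```

```text
row [12.943, 4.032, -4.658, 0.009, 1.238, 0.001] t 0.15
```

```bash
python3 -m handwheel '[[2.1,0.7,-0.8,0,0.4,0],[4.3,1.4,-1.6,0,0.8,0],[6.4,2.1,-2.4,0,1.24,0],[8.6,2.8,-3.2,0,1.24,0],[10.7,3.4,-3.9,0,1.24,0]]' 0.2; python3 -c "
from h import *
go(.4427,.2352,.13,-34.2)"
```

```text
clock: 0.78
eef_pos: [0.3989, 0.2726, 0.1455]
tool_rot: [0.676, -0.208, 0.208, -0.676]
ft_force: [-0.1, 1.6, 0.3]
grip_width: 0.0512
row [2.292, 0.621, -0.251, 0.002, -0.002, -0.001] t 0.78
```

```bash
python3 -m handwheel '[[1.1,0.3,-0.1,0,0,0],[2.29,0.6,-0.25,0,0,0],[2.29,0.62,-0.25,0,0,0],[2.29,0.62,-0.25,0,0,0],[2.29,0.62,-0.25,0,0,0]]'
python3 - <<'E'
from h import *
c=snap('wrist','w1'); exec(open('st.py').read())
hsv=cv2.cvtColor(c['color'],cv2.COLOR_RGB2HSV)
E
```

```text
clock: 1.4
eef_pos: [0.4412, 0.2376, 0.131]
tool_rot: [-0.676, 0.208, -0.208, 0.676]
ft_force: [-0.0, -0.6, -0.3]
grip_width: 0.0512
t 1.45 p [0.4412 0.2376 0.1311] yawx -34.13 ydir [ 0.0002  0.0003 -1.    ] F [-1.1 -0.2 -0.3] w 51.1 j [ 0.49  0.31 -0.17  1.09  0.    1.09]
```

View pics/w1.png

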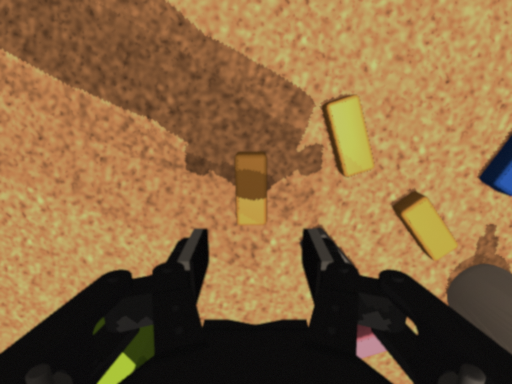

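The wrist view shows bar C at (251,188), aligned with the jaws. Bars B (349,136) and A (430,225) are also visible, undisturbed.

Run:
```python
from h import *
c=load('w1')
m=mask(c,(14,150,60),(35,255,255)); 
print(cv2.cvtColor(c['color'],cv2.COLOR_RGB2HSV)[[165,210,136,225],[251,251,349,430]])
cs=np.array([[234,152],[267,152],[267,196],[266,223],[236,223]],float)
w=onz(c,cs,.024)*1000; print(w[:, :2]); print((w[0]+w[1]+w[3]+w[4])/4)
for b in ([[327,106],[354,96],[372,168],[347,175]],[[400,206],[424,195],[457,245],[434,259]]):
  w=onz(c,np.array(b,float),.024)*1000; print(w[:,:2].tolist(), w.mean(0))
w=.5; go(.4427,.2352,.013,-34.2)
```

```text
[[ 16 180 157]
 [ 21 163 193]
 [ 31 139 198]
 [ 25 162 194]]
[[403.7603 240.9592]
 [420.227  265.2641]
 [454.4697 242.668 ]
 [476.5599 226.9534]
 [460.4467 203.1675]]
[440.2485 234.086   24.    ]
[[416.0263356568281, 329.43331823973614], [421.75012526366476, 352.6418486525388], [485.77038327759954, 336.3498479989454], [478.69848797993376, 314.23234539108824]] [450.5613 333.1643  24.    ]
[[533.5544732443402, 341.61088995956726], [536.4931340267724, 365.38775903625617], [603.8448885636852, 371.5727366082089], [605.0877339936129, 345.797605857868]] [569.7451 356.0922  24.    ]
row [0.104, 4.724, -0.05, -0.002, 0.007, -0.0] t 1.45
```

```bash
python3 -m handwheel '[[0.05,1.5,-0.02,0,0,0],[0.05,3,-0.02,0,0,0],[0.05,4,-0.02,0,0,0],[0.05,4.8,-0.02,0,0,0],[0.05,5.1,-0.02,0,0,0]]' ; python3 -m handwheel '[[0,0,0,0,0,0],[0,0,0,0,0,0],[0,0,0,0,0,0],[0,0,0,0,0,0],[0,0,0,0,0,0]]' -1; python3 st.py;  python3 -m handwheel '[[0,0,0,0,0,0],[0,-0.5,0,0,0,0],[0,-2,0,0,0,0],[0,-4,0,0,0,0],[0,-5,0,0,0,0]]';python3 st.py
```

```text
clock: 2.08
eef_pos: [0.4414, 0.236, 0.0024]
tool_rot: [0.676, -0.208, 0.207, -0.675]
ft_force: [-0.2, 0.5, -0.4]
grip_width: 0.0512
clock: 2.7
eef_pos: [0.443, 0.2361, 0.0039]
tool_rot: [-0.675, 0.208, -0.208, 0.676]
ft_force: [-1.0, -0.3, 4.4]
grip_width: 0.0287
t 2.7 p [0.443  0.2361 0.0039] yawx -34.22 ydir [ 0.0011  0.0007 -1.    ] F [-1.  -0.3  4.4] w 28.7 j [ 0.49  0.46 -0.33  0.78  0.    1.09]
clock: 3.32
eef_pos: [0.4435, 0.2362, 0.1314]
tool_rot: [-0.675, 0.207, -0.209, 0.677]
ft_force: [-0.0, -0.1, -0.8]
grip_width: 0.0284
t 3.33 p [0.4435 0.2362 0.1314] yawx -34.22 ydir [ 0.0034  0.0017 -1.    ] F [-0.  -0.1 -0.8] w 28.4 j [ 0.49  0.31 -0.17  1.09 -0.    1.09]
```

Bar C is held (28.4 mm). Next I need the caddy pose from the top picture.

Run:
```python
from h import *
c=load('top0'); im=c['color'][:,:,::-1]
g=cv2.resize(im[148:242,235:325],None,fx=6,fy=6,interpolation=cv2.INTER_CUBIC)
cv2.imwrite('pics/crop3.png',g)
# predicted caddy w/ guess (x,y,yaw)
def T(x,y,yaw,P): 
    a=np.radians(yaw); P=np.array(P,float); Q=P.copy(); Q[:,0]=x+np.cos(a)*P[:,0]-np.sin(a)*P[:,1]; Q[:,1]=y+np.sin(a)*P[:,0]+np.cos(a)*P[:,1]; return Q
# orange clips & lat: edges at z=.062
m=mask(c,(27,90,60),(42,255,255))
# left/right extents per row
L=[];Rr=[]
for v in range(168,226):
    u=np.where(m[v,240:320])[0]+240; L.append((u.min()-.5,v)); Rr.append((u.max()+.5,v))
for n,E in (('left',L),('right',Rr)):
    w=onz(c,np.array(E,float),.062)
    # robust line y=a x+b
    x=w[:,0];y=w[:,1]; k=np.ones(len(x),bool)
    for _ in range(6):
        a,b=np.polyfit(x[k],y[k],1); r=y-a*x-b; k=abs(r)<max(.002,1.5*np.std(r[k]))
    print(n,'yaw',np.degrees(np.arctan(a)),'y@0.58',a*.58+b,k.sum())
```

```text
left yaw 0.5539345320702359 y@0.58 0.05024364562676565 49
right yaw 1.1499568899370065 y@0.58 -0.11074133625435652 48
```

View pics/crop3.png

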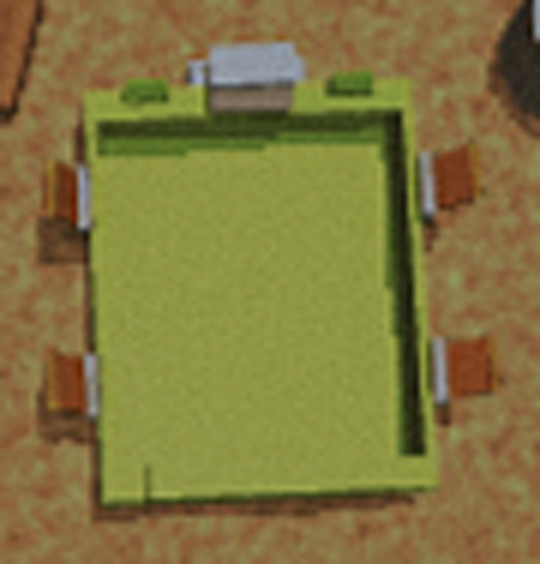

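Run:
```python
from h import *
c=load('top0')
def f(pts): return np.array(pts,float)/6+[235,148]-.42
far=onz(c,f([[88,92],[410,80]]),.062); near=onz(c,f([[102,503],[437,487]]),.062); near77=onz(c,f([[150,500],[380,490]]),.077)
print(far,near,near77,sep='\n')
st=onz(c,f([[146,80],[350,72]]),.076); print('stops top',st)
go(.555,-.01,.13,-90+.9)
```

```text
[[ 0.6751  0.0492  0.062 ]
 [ 0.6778 -0.1082  0.062 ]]
[[ 0.4763  0.0474  0.062 ]
 [ 0.4797 -0.1117  0.062 ]]
[[ 0.4765  0.0253  0.077 ]
 [ 0.4784 -0.0824  0.077 ]]
stops top [[ 0.6772  0.0214  0.076 ]
 [ 0.679  -0.077   0.076 ]]
row [9.226, 0.056, -5.637, -0.022, 5.488, 0.001] t 3.33
```

```bash
python3 -c "
from h import *
go(.615,-.030,.14,-89)"
python3 -m handwheel '[[2,0,-1.2,0,1,0],[4,-0.1,-2.4,0,2,0],[6,-0.2,-3.6,0,3,0],[8,-0.3,-4.8,0,4,0],[10,-0.4,-5.2,0,5,0]]'; python3 -c "
from h import *
go(.615,-.030,.14,-89)"
```

```text
row [11.661, -0.337, -4.947, -0.022, 5.478, 0.001] t 3.33
clock: 3.95
eef_pos: [0.5759, -0.0148, 0.1388]
tool_rot: [0.523, -0.476, 0.476, -0.523]
ft_force: [1.4, 1.2, -1.4]
grip_width: 0.0286
row [0.753, -0.048, 1.501, 0.005, 0.435, 0.0] t 3.95
```

```bash
python3 -m handwheel '[[0.4,0,0.8,0,0.2,0],[0.75,0,1.5,0,0.43,0],[0.75,1.5,1.5,0,0.43,0],[0.75,3,1.5,0,0.43,0],[0.75,4.5,1.5,0,0.43,0]]'; python3 -c "
from h import *
c=snap('wrist','w2');go(.615,-.030,.022,-89)"
```

```text
clock: 4.58
eef_pos: [0.6151, -0.0274, 0.0249]
tool_rot: [0.506, -0.494, 0.493, -0.506]
ft_force: [0.5, -0.6, -0.3]
grip_width: 0.0287
row [0.119, -0.114, 0.159, 0.057, 0.047, -0.003] t 4.62
```

View pics/w2.png

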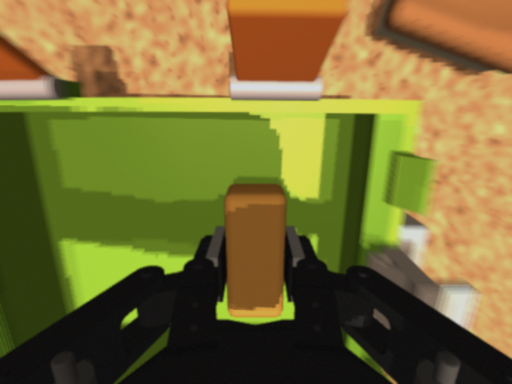

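The bar sits well inside the caddy at (255,250), clear of the walls. Lower and release.

```bash
python3 -m handwheel '[[0,0.2,0,0,0,0],[0,0.45,0,0,0,0],[0,0.45,0,0,0,0],[0,0.45,0,0,0,0],[0,0.45,0,0,0,0]]'; python3 -m handwheel '[[0,0,0,0,0,0],[0,0,0,0,0,0],[0,0,0,0,0,0],[0,-1,0,0,0,0],[0,-3,0,0,0,0]]' 0.05; python3 -c "
from h import *
snap('top','t1');go(.451,.335,.13,-15.3)"
```

```text
clock: 5.25
eef_pos: [0.6155, -0.0273, 0.0154]
tool_rot: [-0.506, 0.493, -0.494, 0.507]
ft_force: [-4.4, 0.0, 2.2]
grip_width: 0.0284
clock: 5.88
eef_pos: [0.6144, -0.027, 0.0883]
tool_rot: [0.507, -0.494, 0.493, -0.506]
ft_force: [1.7, 0.7, -0.4]
grip_width: 0.0448
row [-14.661, -1.367, -6.363, -0.056, -7.321, 0.047] t 5.92
```

View pics/t1.png

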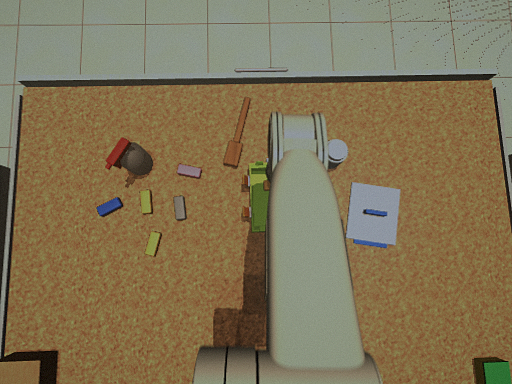

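Bar C is released; A (146,202) and B (153,244) are unmoved. Next, bar B.

```bash
python3 -m handwheel '[[0,-2,0,0,-0.5,0],[-2,-2.2,-1,0,-1.5,0],[-4,-2.2,-2.5,0,-2.5,0],[-6,-2.2,-3.5,0,-3.5,0],[-8,-2,-4,0,-4.5,0]]' 0.2; python3 -c "
from h import *
go(.451,.335,.12,-15.3)"
```

```text
clock: 6.55
eef_pos: [0.5105, 0.1721, 0.141]
tool_rot: [-0.656, 0.259, -0.261, 0.659]
ft_force: [1.8, 0.9, 1.0]
grip_width: 0.0515
row [-6.197, 0.84, 3.117, -0.021, -2.789, 0.017] t 6.55
```

```bash
python3 -m handwheel '[[-2,0.3,1,0,-1,0],[-4,0.6,2,0,-2,0],[-6.2,0.84,3.1,0,-2.8,0],[-6.2,0.84,3.12,0,-2.8,0],[-6.2,0.84,3.12,0,-2.8,0]]'
python3 - <<'E'
from h import *
c=snap('wrist','w3')
for r in rect(c,mask(c,(13,130,60),(35,255,255)),.024,1000,9000): print(*[np.round(x,1) for x in r])
go(.451,.335,.006,-15.3)
E
```

```text
clock: 7.18
eef_pos: [0.452, 0.3341, 0.1189]
tool_rot: [-0.7, 0.095, -0.096, 0.701]
ft_force: [0.3, 0.3, 0.2]
grip_width: 0.0516
[132.4 355. ] 601.0 154.3 99.9 31.1 -52.6
row [-0.072, 4.517, 0.048, -0.005, -0.027, 0.006] t 7.22
```

View pics/w3.png

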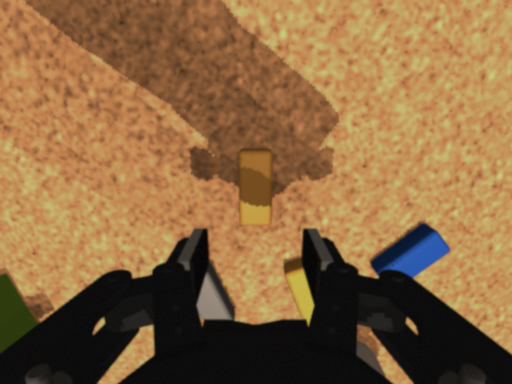

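Bar B is centred at (255,187) between the fingers and aligned. Grasping it.

```bash
python3 -m handwheel '[[-0.07,1.5,0.05,0,0,0],[-0.07,3,0.05,0,0,0],[-0.07,4,0.05,0,0,0],[-0.07,4.45,0.05,0,0,0],[-0.07,4.55,0.05,0,0,0]]' ; python3 -m handwheel '[[0,0,0,0,0,0],[0,0,0,0,0,0],[0,0,0,0,0,0],[0,0,0,0,0,0],[0,0,0,0,0,0]]' -1;  python3 -m handwheel '[[0,0,0,0,0,0],[0,-0.5,0,0,0,0],[0,-2,0,0,0,0],[0,-4,0,0,0,0],[0,-5.2,0,0,0,0]]'; python3 -c "
from h import *
go(.541,-.065,.145,-89)"
```

```text
clock: 7.85
eef_pos: [0.4508, 0.3342, 0.0047]
tool_rot: [0.701, -0.096, 0.096, -0.7]
ft_force: [0.1, 1.1, 0.6]
grip_width: 0.0513
clock: 8.48
eef_pos: [0.4512, 0.3358, 0.0062]
tool_rot: [-0.7, 0.095, -0.096, 0.701]
ft_force: [0.1, -1.8, 5.9]
grip_width: 0.0281
clock: 9.1
eef_pos: [0.4506, 0.3358, 0.1379]
tool_rot: [-0.7, 0.095, -0.096, 0.701]
ft_force: [0.0, 0.8, -1.9]
grip_width: 0.0286
row [7.768, -0.309, -14.48, -0.018, 7.35, -0.001] t 9.1
```

```bash
python3 -m handwheel '[[1.5,-0.2,-2,0,1,0],[2.7,-0.3,-4,0,2,0],[3.9,-0.4,-6,0,3,0],[5.1,-0.4,-8,0,4,0],[6,-0.4,-10,0,5,0]]';  python3 -c "
from h import *
go(.541,-.065,.145,-89)"
```

```text
clock: 9.72
eef_pos: [0.5281, 0.0523, 0.1453]
tool_rot: [-0.593, 0.384, -0.384, 0.594]
ft_force: [0.3, 0.6, -0.9]
grip_width: 0.0288
row [4.494, 0.011, -1.449, -0.003, 2.315, -0.0] t 9.72
```

```bash
python3 -m handwheel '[[2,0,-0.5,0,1,0],[4.4,0,-1.4,0,2,0],[4.5,0,-1.45,0,2.3,0],[4.5,0.5,-1.45,0,2.3,0],[4.5,2,-1.45,0,2.3,0]]';  python3 -c "
from h import *
go(.541,-.065,.018,-89)"
```

```text
clock: 10.35
eef_pos: [0.5432, -0.0628, 0.0958]
tool_rot: [-0.506, 0.492, -0.494, 0.508]
ft_force: [1.0, 0.2, -0.9]
grip_width: 0.0286
row [0.084, 3.113, -0.105, -0.028, 0.059, 0.002] t 10.35
```

```bash
python3 -m handwheel '[[0.05,1,-0.1,0,0,0],[0.05,2,-0.1,0,0,0],[0.05,2.7,-0.1,0,0,0],[0.05,3.1,-0.1,0,0,0],[0.05,3.1,-0.1,0,0,0]]'; python3 -m handwheel '[[0,0,0,0,0,0],[0,0,0,0,0,0],[0,0,0,0,0,0],[0,-1,0,0,0,0],[0,-3,0,0,0,0]]' 0.05; python3 -c "
from h import *
snap('wrist','w4');snap('top','t2')
c=load('t2')
for r in rect(c,mask(c,(27,90,90),(42,255,255)),.024,60,400): print('bar',*[np.round(x,1) for x in r])
go(.572,.358,.14,5.6)"
```

```text
clock: 10.98
eef_pos: [0.5438, -0.0632, 0.0183]
tool_rot: [-0.505, 0.49, -0.495, 0.51]
ft_force: [8.6, 0.9, -1.1]
grip_width: 0.0285
clock: 11.6
eef_pos: [0.5368, -0.0628, 0.0907]
tool_rot: [0.509, -0.494, 0.491, -0.506]
ft_force: [0.1, -0.1, 0.7]
grip_width: 0.0448
bar [145.  201.2] 575.1 359.4 64.6 24.5 5.6
row [-16.821, -1.71, 1.678, -0.037, -9.393, 0.051] t 11.7
```

View pics/w4.png

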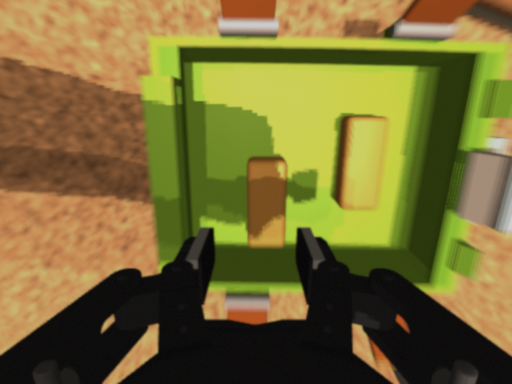

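Both bars lie in the caddy at (266,200) and (362,162). Bar A is unmoved. Fetching it.

```bash
python3 -m handwheel '[[0,-2,0,0,-1,0],[-2,-2.2,0.2,0,-2,0],[-4,-2.2,0.3,0,-3,0],[-6,-2.2,0.5,0,-4,0],[-8,-2,0.7,0,-5,0]]' 0.2; python3 -c "
from h import *
go(.573,.358,.12,5.6)"
```

```text
clock: 12.32
eef_pos: [0.5507, 0.1385, 0.1419]
tool_rot: [-0.668, 0.23, -0.23, 0.669]
ft_force: [0.4, 0.1, 0.1]
grip_width: 0.0514
row [-4.707, 0.876, 7.463, -0.001, -4.363, 0.001] t 12.32
```

```bash
python3 -m handwheel '[[-1,0,2,0,-1,0],[-2.5,0,4.2,0,-2,0],[-4,0.3,6.2,0,-3,0],[-4.7,0.8,7.4,0,-4,0],[-4.7,0.9,7.46,0,-4.36,0]]'; python3 -m handwheel '[[0,0,0,0,0,0],[0,0,0,0,0,0],[0,0,0,0,0,0],[0,0,0,0,0,0],[0,0,0,0,0,0]]'
python3 - <<'E'
from h import *
c=snap('wrist','w5')
go(.573,.358,.0055,5.6)
E
```

```text
clock: 12.95
eef_pos: [0.5728, 0.3593, 0.1166]
tool_rot: [0.707, 0.034, -0.036, -0.706]
ft_force: [0.0, -0.5, -0.1]
grip_width: 0.0511
clock: 13.58
eef_pos: [0.5757, 0.3545, 0.1202]
tool_rot: [-0.706, -0.031, 0.031, 0.707]
ft_force: [0.0, -0.0, -0.2]
grip_width: 0.0514
row [-0.097, 4.584, 0.145, -0.001, -0.055, 0.002] t 13.62
```

View pics/w5.png

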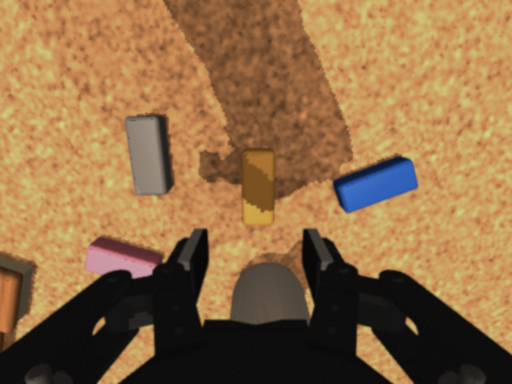

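The amber bar A is at (258,187), between grey, pink and blue. The spray bottle stands close beyond it, so I'm checking the clearance first.

Run:
```python
from h import *
t=load('top0'); s=load('scene0')
# body top (shoulder) ~; base via scene: bottom contour pts (372,230),(397,232) z=0
print(onz(s,[[371,228],[384,236],[397,230]],0.0)*1000)
print('top near edge of bottle',onz(t,[[137,174],[125,165],[150,166]],.05)*1000)
print('red',onz(t,[[108,166],[128,142]],.18)*1000)
```

```text
[[686.1825 352.2814   0.    ]
 [724.9638 373.2284   0.    ]
 [705.6398 420.7328   0.    ]]
top near edge of bottle [[651.8169 376.7569  50.    ]
 [679.389  412.0732  50.    ]
 [674.8534 339.5651  50.    ]]
red [[647.3944 411.7205 180.    ]
 [709.7607 362.7167 180.    ]]
```

```bash
python3 -m handwheel '[[-0.1,1.5,0.1,0,0,0],[-0.1,3,0.1,0,0,0],[-0.1,4,0.1,0,0,0],[-0.1,4.5,0.1,0,0,0],[-0.1,4.58,0.1,0,0,0]]' ; python3 -m handwheel '[[0,0,0,0,0,0],[0,0,0,0,0,0],[0,0,0,0,0,0],[0,0,0,0,0,0],[0,0,0,0,0,0]]' -1;  python3 -m handwheel '[[0,0,0,0,0,0],[0,-0.5,0,0,0,0],[0,-2,0,0,0,0],[0,-4,0,0,0,0],[0,-5.4,0,0,0,0]]'; python3 -c "
from h import *
go(.541,.005,.145,-89)"
```

```text
clock: 14.25
eef_pos: [0.5725, 0.3569, 0.0047]
tool_rot: [0.707, 0.031, -0.032, -0.706]
ft_force: [0.4, -0.1, 0.2]
grip_width: 0.0511
clock: 14.88
eef_pos: [0.5738, 0.3578, 0.007]
tool_rot: [-0.706, -0.032, 0.03, 0.707]
ft_force: [0.6, -0.1, 5.4]
grip_width: 0.0288
clock: 15.5
eef_pos: [0.5731, 0.3573, 0.143]
tool_rot: [-0.706, -0.032, 0.031, 0.707]
ft_force: [0.4, 0.8, -0.8]
grip_width: 0.0286
row [-2.527, -0.095, -13.924, -0.012, 9.408, 0.003] t 15.5
```

```bash
python3 -m handwheel '[[-0.5,0,-2,0,1,0],[-1,0,-4,0,2,0],[-1.5,0,-6,0,3,0],[-2,0,-8,0,4,0],[-2.3,0,-10,0,5,0]]';  python3 -c "
from h import *
go(.541,.005,.145,-89)"
```

```text
clock: 16.12
eef_pos: [0.5367, 0.1014, 0.1406]
tool_rot: [0.653, -0.272, 0.272, -0.653]
ft_force: [1.0, 0.9, -0.7]
grip_width: 0.0286
row [2.86, -0.175, -2.594, 0.003, 4.377, -0.0] t 16.12
```

```bash
python3 -m handwheel '[[1,-0.2,-1,0,1,0],[2,-0.2,-2,0,2,0],[2.86,-0.2,-2.6,0,3,0],[2.86,-0.2,-2.6,0,4,0],[2.86,0,-2.6,0,4.38,0]]';  python3 -c "
from h import *
go(.541,.005,.02,-89);snap('wrist','w6')"
```

```text
clock: 16.75
eef_pos: [0.5424, 0.0059, 0.1408]
tool_rot: [-0.504, 0.495, -0.495, 0.505]
ft_force: [0.0, -0.6, -1.1]
grip_width: 0.0286
row [0.034, 4.834, -0.058, -0.002, 0.005, -0.0] t 16.75
```

View pics/w6.png

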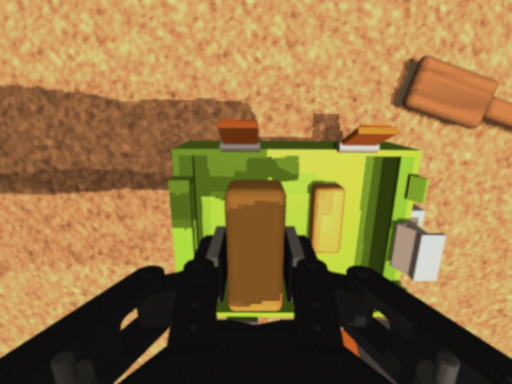

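```bash
python3 -m handwheel '[[-0.05,1,0,0,0,0],[-0.08,2.2,0,0,0,0],[-0.08,3.4,0,0,0,0],[-0.08,4.3,0,0,0,0],[-0.08,4.75,0,0,0,0]]'; python3 st.py; python3 -m handwheel '[[0,0,0,0,0,0],[0,0,0,0,0,0],[0,0,0,0,0,0],[0,-1,0,0,0,0],[0,-3,0,0,0,0]]' 0.05; python3 -c "
from h import *
snap('wrist','w7')
go(.5244,-.3225,.14,-100)"
```

```text
clock: 17.42
eef_pos: [0.5443, 0.0062, 0.0253]
tool_rot: [-0.505, 0.492, -0.497, 0.506]
ft_force: [-21.2, -4.2, 83.6]
grip_width: 0.0286
t 17.43 p [0.5443 0.0062 0.0253] yawx -88.76 ydir [ 0.0049 -0.0043 -1.    ] F [-21.2  -4.2  83.6] w 28.6 j [ 0.01  0.5  -0.19  0.87 -0.    1.56]
clock: 18.05
eef_pos: [0.5403, 0.0086, 0.0958]
tool_rot: [0.507, -0.495, 0.493, -0.504]
ft_force: [1.4, 0.1, 0.0]
grip_width: 0.0452
row [13.223, -1.442, -1.144, -0.048, 1.135, -0.004] t 18.1
```

View pics/w7.png

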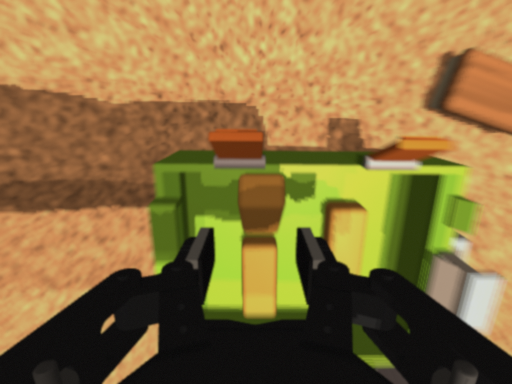

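A force of 83 N appeared: bar A came down on bar B's end, and A now looks tilted at (262,200). I'll move off and look.

```bash
python3 -m handwheel '[[0,-2,0,0,0,0],[1,-3,0,0,0,0],[3,-3,-0.2,0,0.3,0],[5,-3,-0.4,0,0.6,0],[7,-3,-0.6,0,1,0]]'; python3 -c "
from h import *
for n in ('wrist','top','scene'):
  c=snap(n,n[0]+'8')
c=load('t8');cv2.imwrite('pics/crop8.png',cv2.resize(c['color'][150:245,230:325,::-1],None,fx=6,fy=6,interpolation=cv2.INTER_CUBIC))
c=load('s8');cv2.imwrite('pics/crop9.png',cv2.resize(c['color'][165:250,185:280,::-1],None,fx=6,fy=6,interpolation=cv2.INTER_CUBIC))
"; python3 st.py
```

```text
clock: 18.73
eef_pos: [0.5311, -0.168, 0.1722]
tool_rot: [0.46, -0.536, 0.537, -0.461]
ft_force: [0.7, 1.0, 0.5]
grip_width: 0.0447
t 18.88 p [ 0.5308 -0.169   0.1718] yawx -98.91 ydir [ 0.0003 -0.0001 -1.    ] F [-0.6  0.3 -0.3] w 44.6 j [-0.31  0.38  0.05  1.23 -0.    1.42]
```

View pics/crop8.png

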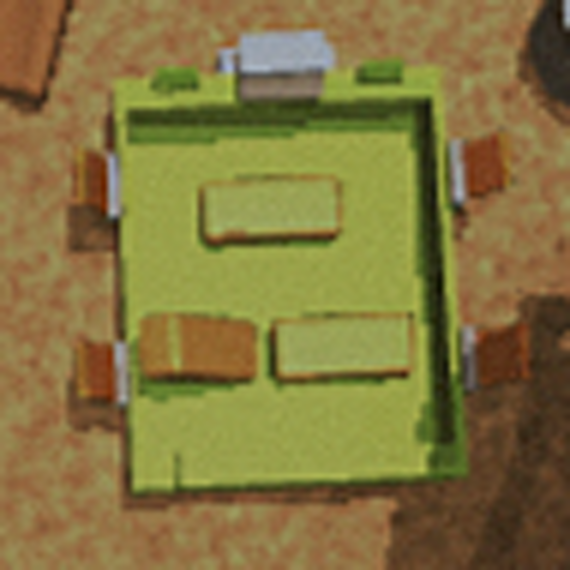

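View pics/w8.png

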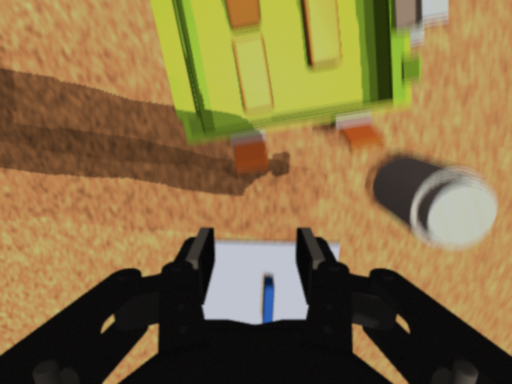

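View pics/crop9.png

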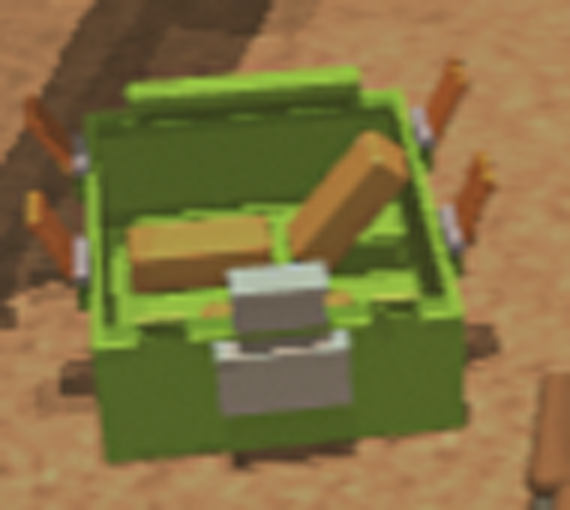

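Bar A leans about 45° against the +y wall: its upper end is at scene crop (385,150) and its foot is against bar B. I'll re-grip it, turn it 90°, and lay it along x where there is room. First, its centre from two views.

Run:
```python
from h import *
t=load('t8'); s=load('s8')
def tri(pt,ps):
    a,d=ray(t,[pt]); b,e=ray(s,[ps]); d=d[0];e=e[0]
    A=np.c_[d,-e]; k=np.linalg.lstsq(A,b-a,rcond=None)[0]; P=a+k[0]*d;Q=b+k[1]*e; return (P+Q)/2*1000,np.linalg.norm(P-Q)*1000
f=lambda p:np.array(p)/6+[230,150]-.42
g=lambda p:np.array(p)/6+[185,165]-.42
# top face corners of A: top view: upper ridge at x~180(px) lines; upper end corners
for a,b,n in [((178,318),(405,175),'?'),((178,378),(405,150),'upper ridge near'),((180,320),(372,135),'')]: print(n,tri(f(a),g(b)))
for z in (.03,.04,.05): print(onz(t,[f((180,348)),f((258,348)),f((140,345))],z)*1000)
```

```text
? (array([558.9415,  29.9986,  61.4031]), np.float64(13.488241659180858))
upper ridge near (array([530.6548,  32.082 ,  58.0984]), np.float64(16.277904926056628))
 (array([554.6457,  22.516 ,  81.5328]), np.float64(1.3449297884972964))
[[546.9066  21.5232  30.    ]
 [545.9685 -16.9164  30.    ]
 [548.8698  41.1723  30.    ]]
[[545.8623  21.9196  40.    ]
 [544.9331 -16.1596  40.    ]
 [547.8071  41.3844  40.    ]]
[[544.818   22.316   50.    ]
 [543.8976 -15.4028  50.    ]
 [546.7445  41.5966  50.    ]]
```

Bar A is tilted about 57°, with its centre near (0.546, 0.013, 0.041). Gripping it there.

```bash
python3 -c "
from h import *
go(.546,.013,.16,-89)"; python3 -m handwheel '[[-2,0,0,0,-0.5,0],[-4,0,0,0,-1,0],[-5.5,0,1,0,-1,0],[-6.5,0.2,1.5,0,-1,0],[-7.2,0.4,1.7,0,-1,0]]' 0.15;python3 -c "
from h import *
go(.546,.013,.036,-89)"
```

```text
row [-7.287, 0.471, -0.528, -0.002, -0.991, 0.001] t 18.88
clock: 19.5
eef_pos: [0.6009, 0.0073, 0.1614]
tool_rot: [-0.506, 0.494, -0.493, 0.507]
ft_force: [-0.6, -0.6, 0.3]
grip_width: 0.0491
row [-0.284, 5.017, -2.192, -0.0, 0.048, -0.001] t 19.5
```

```bash
python3 -m handwheel '[[-0.1,0,-1,0,0,0],[-0.28,0,-2.2,0,0,0],[-0.28,1,-2.2,0,0,0],[-0.28,2,-2.2,0,0,0],[-0.28,2.2,-2.2,0,0,0]]';python3 -c "
from h import *
go(.546,.013,.036,-89);snap('wrist','w9')"
```

```text
clock: 20.12
eef_pos: [0.5433, 0.0107, 0.105]
tool_rot: [0.507, -0.495, 0.493, -0.505]
ft_force: [-0.3, -0.5, 0.2]
grip_width: 0.0489
row [-0.088, 2.758, 0.121, 0.024, 0.032, -0.0] t 20.12
```

View pics/w9.png

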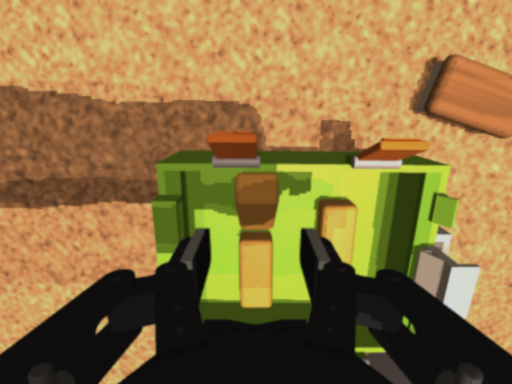

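Bar A at (256,200) is centred between the fingers (208 to 304). Descend gently and close.

```bash
python3 -m handwheel '[[-0.1,0.8,0.05,0,0,0],[-0.1,1.5,0.05,0,0,0],[-0.1,2.2,0.05,0,0,0],[-0.1,2.7,0.05,0,0,0],[-0.1,2.75,0.05,0,0,0]]';python3 -m handwheel '[[0,0,0,0,0,0],[0,0,0,0,0,0],[0,0,0,0,0,0],[0,0,0,0,0,0],[0,0,0,0,0,0]]' -1; python3 -m handwheel '[[0,0,0,0,0,0],[0,-0.5,0,0,0,0],[0,-1.5,0,0,0,0],[0,-3,0,0,0,0],[0,-4.6,0,0,0,0]]';python3 -c "
from h import *
snap('wrist','w10');snap('scene','s10');go(.540,.008,.15,1)
c=load('s10');cv2.imwrite('pics/crop10.png',cv2.resize(c['color'][90:250,165:300,::-1],None,fx=4,fy=4,interpolation=cv2.INTER_CUBIC))"
```

```text
clock: 20.8
eef_pos: [0.5463, 0.013, 0.0375]
tool_rot: [0.506, -0.495, 0.494, -0.505]
ft_force: [-0.1, 0.5, -0.3]
grip_width: 0.0489
clock: 21.42
eef_pos: [0.5473, 0.013, 0.0385]
tool_rot: [-0.505, 0.494, -0.495, 0.506]
ft_force: [-0.5, -0.3, 5.0]
grip_width: 0.0285
clock: 22.05
eef_pos: [0.5457, 0.013, 0.1535]
tool_rot: [0.506, -0.495, 0.494, -0.505]
ft_force: [0.5, 0.4, -0.9]
grip_width: 0.0285
row [0.193, 0.315, -0.392, -0.041, -8.972, 0.04] t 22.15
```

View pics/w10.png

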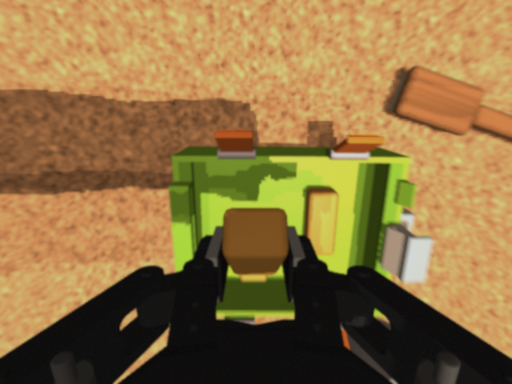

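View pics/crop10.png

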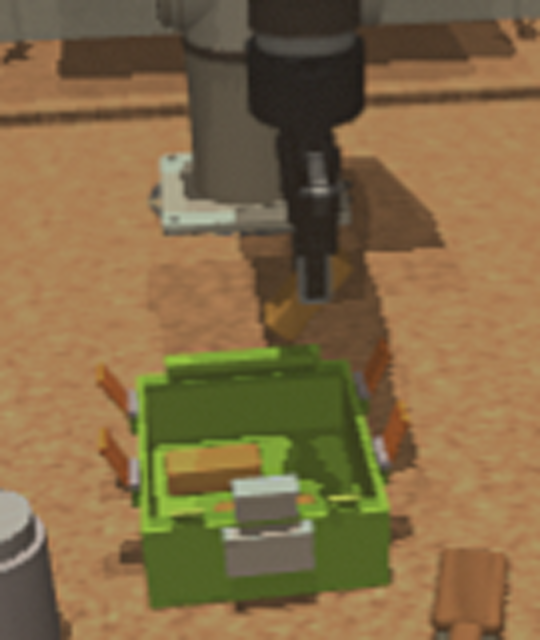

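```bash
python3 -m handwheel '[[0,0,0,0,-1,0],[0,0,0,0,-2,0],[0,0,0,0,-3,0],[0,0,0,0,-4,0],[0.1,0.1,-0.2,0,-5,0]]';python3 -c "
from h import *
go(.538,.008,.15,1)"
```

```text
clock: 22.78
eef_pos: [0.5412, 0.0105, 0.1495]
tool_rot: [0.668, -0.233, 0.232, -0.668]
ft_force: [-0.4, 0.6, -0.9]
grip_width: 0.0292
row [-0.039, -0.02, -0.156, 0.002, -3.937, -0.008] t 22.77
```

```bash
python3 -m handwheel '[[0,0,-0.1,0,-1,0],[0,0,-0.1,0,-2,0],[0,0,-0.15,0,-3,0],[0,0,-0.15,0,-3.94,0],[0,0,-0.15,0,-3.94,0]]'; python3 -m handwheel '[[0,0,0,0,0,-1],[0,0,0,0,0,-2],[0,0,0,0,0,-2.5],[0,0,0,0,0,-2.5],[0,0,0,0,0,-2.5]]'; python3 st.py; python3 -c "
from h import *
snap('wrist','w11');snap('scene','s11')
c=load('s11');cv2.imwrite('pics/crop11.png',cv2.resize(c['color'][90:250,165:300,::-1],None,fx=4,fy=4,interpolation=cv2.INTER_CUBIC))"
```

```text
clock: 23.4
eef_pos: [0.5386, 0.0074, 0.1495]
tool_rot: [-0.707, -0.003, 0.004, 0.707]
ft_force: [-0.0, -0.8, 0.3]
grip_width: 0.0287
clock: 24.02
eef_pos: [0.5405, 0.0075, 0.1512]
tool_rot: [-0.689, -0.157, -0.149, 0.691]
ft_force: [0.2, 0.3, -0.2]
grip_width: 0.0288
t 24.02 p [0.5405 0.0075 0.1512] yawx 0.61 ydir [ 0.423   0.005  -0.9061] F [ 0.2  0.3 -0.2] w 28.8 j [ 0.01  0.08 -0.52  0.53 -0.    0.  ]
```

View pics/w11.png

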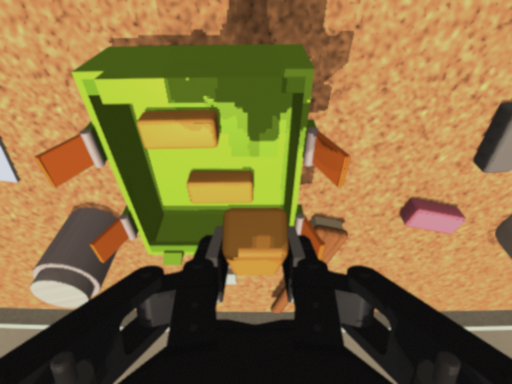

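View pics/crop11.png

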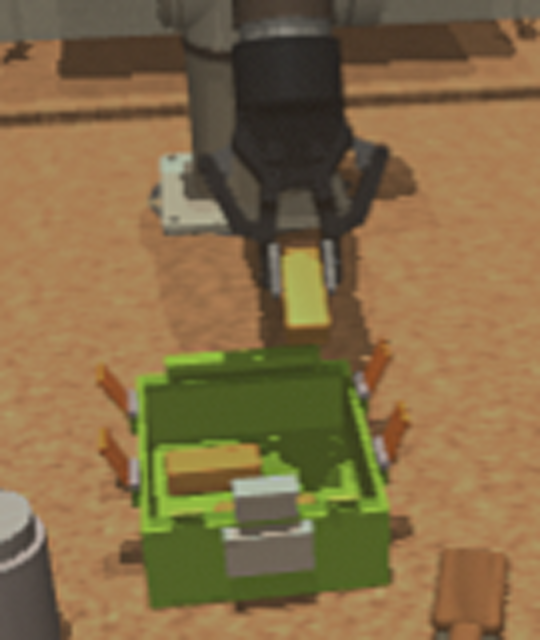

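```bash
python3 -m handwheel '[[-0.4,1,0,0,0,0],[-0.8,2,0,0,0,0],[-1.2,3,0,0,0,0],[-1.5,3.6,0,0,0,0],[-1.7,4,0,0,0,0]]'; python3 -m handwheel '[[0,0,0,0,0,0],[0,0,0,0,0,0],[0,0,0,0,0,0],[0,0,0,0,0,0],[0,0,0,0,0,0]]'; python3 st.py;  python3 -c "
from h import *
snap('wrist','w12')"
```

```text
clock: 24.75
eef_pos: [0.5439, 0.0075, 0.0408]
tool_rot: [-0.689, -0.157, -0.149, 0.691]
ft_force: [0.5, -0.2, -0.2]
grip_width: 0.0287
clock: 25.38
eef_pos: [0.5432, 0.0075, 0.0421]
tool_rot: [-0.689, -0.157, -0.149, 0.691]
ft_force: [0.1, 0.3, -1.2]
grip_width: 0.0293
t 25.38 p [0.5432 0.0075 0.0421] yawx 0.68 ydir [ 0.4232  0.005  -0.906 ] F [ 0.1  0.3 -1.2] w 29.3 j [ 0.01  0.27 -0.66  0.21 -0.    0.  ]
```

View pics/w12.png

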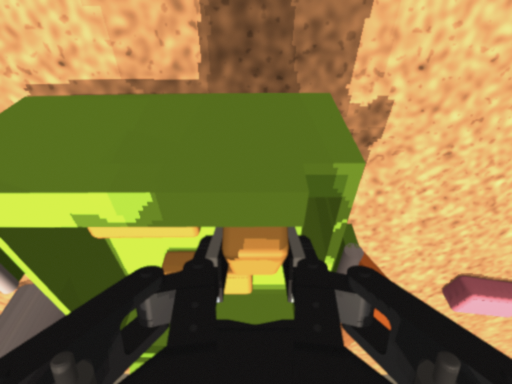

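```bash
python3 -m handwheel '[[0,0,0,0,0,0],[0,0,0,0,0,0],[0,0,0,0,0,0],[0,0,0,0,0,0],[0,0,0,0,0,0]]' -0.1; python3 -m handwheel '[[0.2,-0.4,0,0,0,0],[0.5,-1.2,0,0,0,0],[0.9,-2,0,0,0,0],[1.4,-3,0,0,0,1],[1.9,-4,0,0,0,2]]' ; python3 -c "
from h import *
go(.540,-.12,.17,-98)"
```

```text
clock: 26.05
eef_pos: [0.5432, 0.0074, 0.0418]
tool_rot: [-0.689, -0.157, -0.149, 0.691]
ft_force: [0.4, -2.0, -0.1]
grip_width: 0.0385
clock: 26.68
eef_pos: [0.5442, 0.008, 0.1437]
tool_rot: [-0.704, -0.06, -0.051, 0.706]
ft_force: [1.8, -0.6, -0.1]
grip_width: 0.0384
row [-0.063, -1.079, -5.116, -0.783, 9.848, 0.665] t 26.68
```

```bash
python3 -m handwheel '[[0,-0.5,-1,-0.1,1,0.3],[0,-1,-2,-0.2,2,0.5],[0,-1,-3.5,-0.3,3,0.6],[0,-1,-5,-0.4,4,0.6],[0,-1,-6.5,-0.5,5,0.6]]' 0.2; python3 -c "
from h import *
go(.5244,-.3225,.14,-100)
for n in ('top','scene'): snap(n,n[0]+'12')
c=load('t12');a=cv2.resize(c['color'][150:245,230:325,::-1],None,fx=4,fy=4,interpolation=cv2.INTER_CUBIC)
c=load('s12');b=cv2.resize(c['color'][155:250,185:280,::-1],None,fx=4,fy=4,interpolation=cv2.INTER_CUBIC)
cv2.imwrite('pics/crop12.png',np.hstack([a,b]))"
```

```text
clock: 27.3
eef_pos: [0.5435, -0.1557, 0.1674]
tool_rot: [0.646, -0.282, 0.314, -0.636]
ft_force: [0.4, 0.1, 0.1]
grip_width: 0.0512
row [4.549, 1.285, -4.895, -0.152, 5.015, 0.242] t 27.3
```

View pics/crop12.png

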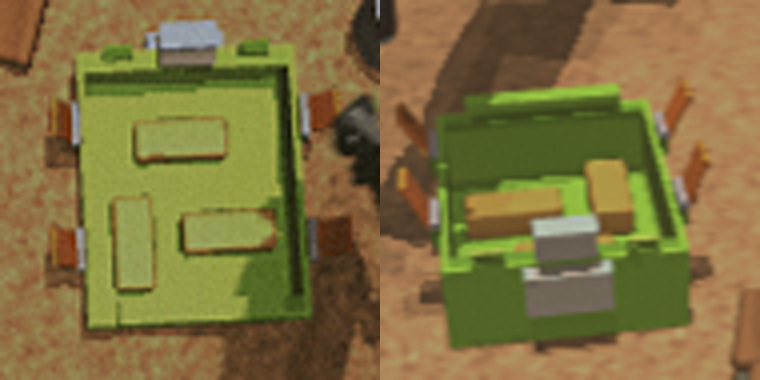

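All three bars lie flat in the caddy: top crop (180,140), (133,243) and (228,232). Next, the cover.

```bash
python3 -m handwheel '[[1,0.3,-1,0,1,0.1],[2,0.5,-2,0,2,0.2],[3,0.8,-3,-0.1,3,0.24],[4,1,-4,-0.1,4,0.24],[4.55,1.28,-4.9,-0.15,5,0.24]]'; python3 -m handwheel '[[0,0,0,0,0,0],[0,0,0,0,0,0],[0,0,0,0,0,0],[0,0,0,0,0,0],[0,0,0,0,0,0]]'
python3 - <<'E'
from h import *
c=snap('wrist','w13'); exec(open('st.py').read())
bl=mask(c,(100,100,50),(125,255,255))
for r in rect(c,bl,.033,300): print('blue33',*[np.round(x,1) for x in r])
for r in rect(c,bl,.005,300): print('blue5',*[np.round(x,1) for x in r])
E
```

```text
clock: 28.02
eef_pos: [0.5254, -0.3226, 0.1399]
tool_rot: [0.455, -0.541, 0.541, -0.455]
ft_force: [0.0, -0.3, 0.1]
grip_width: 0.0513
clock: 28.65
eef_pos: [0.5251, -0.3215, 0.1395]
tool_rot: [0.457, -0.54, 0.54, -0.457]
ft_force: [0.6, -0.3, 1.0]
grip_width: 0.051
t 28.7 p [ 0.525  -0.3216  0.1395] yawx -99.51 ydir [-0.0007 -0.0008 -1.    ] F [ 0.5  0.4 -0.1] w 51.2 j [-0.55  0.52  0.17  1.23 -0.    1.19]
blue33 [254.  190.3] 525.3 -324.5 64.6 9.9 80.2
blue33 [164.4 182. ] 445.0 -303.8 87.5 10.2 80.1
blue5 [254.  190.3] 523.9 -332.7 71.9 11.0 80.2
blue5 [164.4 182. ] 434.6 -309.7 97.4 11.3 80.1
```

View pics/w13.png

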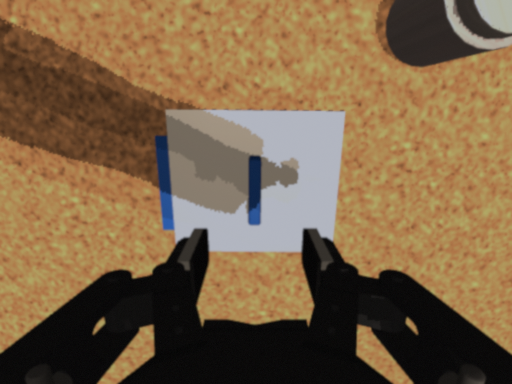

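The rib at (254,190) is centred between the fingers, and wrist and top measurements agree within 2 mm. Grasp it.

```bash
python3 -c "
from h import *
go(.5250,-.3235,.0095,-99.85)"; python3 -m handwheel '[[0.07,1.5,0,0,0,0],[0.07,3,0,0,0.03,0],[0.07,4.4,0,0,0.03,0],[0.07,5,0,0,0.03,0],[0.07,5.18,0,0,0.03,0]]' ; python3 st.py; python3 -m handwheel '[[0,0,0,0,0,0],[0,0,0,0,0,0],[0,0,0,0,0,0],[0,0,0,0,0,0],[0,0,0,0,0,0]]' -1;python3 -m handwheel '[[0,0,0,0,0,0],[0,0,0,0,0,0],[0,0,0,0,0,0],[0,0,0,0,0,0],[0,0,0,0,0,0]]'; python3 st.py
```

```text
row [0.069, 5.199, 0.014, 0.003, 0.034, 0.005] t 28.7
clock: 29.32
eef_pos: [0.5242, -0.3236, 0.0092]
tool_rot: [-0.456, 0.541, -0.541, 0.455]
ft_force: [-0.2, -0.7, 0.2]
grip_width: 0.0515
t 29.32 p [ 0.5242 -0.3236  0.0092] yawx -99.85 ydir [-0.002  -0.0002 -1.    ] F [-0.2 -0.7  0.2] w 51.5 j [-0.55  0.64  0.02  0.95 -0.    1.19]
clock: 29.95
eef_pos: [0.5255, -0.3246, 0.0116]
tool_rot: [0.455, -0.54, 0.542, -0.455]
ft_force: [-1.1, -0.9, 6.2]
grip_width: 0.0106
clock: 30.58
eef_pos: [0.5255, -0.3246, 0.0116]
tool_rot: [0.455, -0.54, 0.542, -0.455]
ft_force: [-0.2, 0.1, 6.0]
grip_width: 0.0104
t 30.57 p [ 0.5255 -0.3246  0.0116] yawx -99.86 ydir [ 0.0018 -0.0026 -1.    ] F [-0.2  0.1  6. ] w 10.4 j [-0.55  0.64  0.02  0.95 -0.    1.19]
```

The cover is gripped (10.4 mm). Before lifting, I'll refine the caddy pose from an earlier clear wrist picture.

Run:
```python
from h import *
c=load('w4');cv2.imwrite('pics/crop14.png',cv2.resize(c['color'][20:300,130:512,::-1],None,fx=2,fy=2,interpolation=cv2.INTER_CUBIC))
c=load('t12');cv2.imwrite('pics/crop15.png',cv2.resize(c['color'][152:238,240:320,::-1],None,fx=8,fy=6.9,interpolation=cv2.INTER_CUBIC))
```

```text
(no output)
```

View pics/crop14.png

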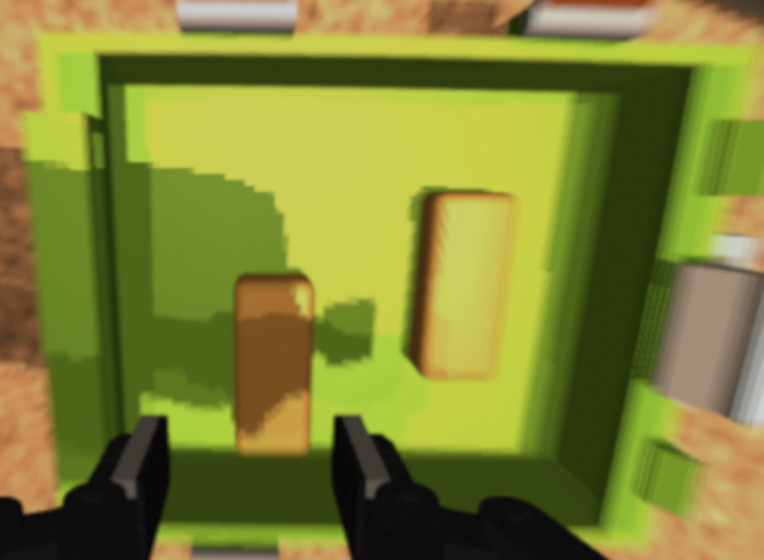

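View pics/crop15.png

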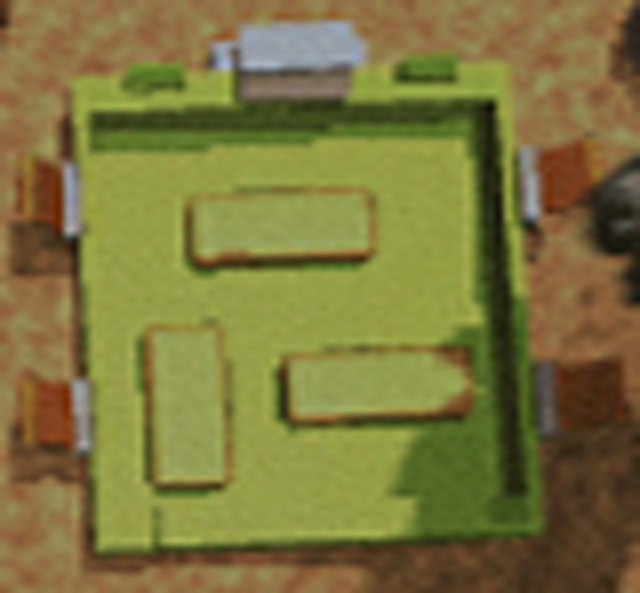

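Run:
```python
from h import *
c=load('w4'); f=lambda p:np.array(p,float)/2+[130,20]-.25
def P(n,pts,z): print(n,(onz(c,f(pts),z)[:,:2]*1000).round(1).tolist())
P('y80',[[40,37],[752,48]],.062)
P('y75',[[110,55],[692,67]],.062)
P('over mouth x-84 (and y58)',[[87,118],[105,430]],.077)
P('over outer x-100',[[22,115],[60,490]],.077)
P('ledge x84',[[692,67],[600,520]],.062)
P('nearledge x-84 y75',[[100,55]],.062)
t=load('t12'); g=lambda p:np.array(p,float)/[8,6.9]+[240,152]-.43
def Q(n,pts,z): print(n,(onz(t,g(pts),z)[:,:2]*1000).round(1).tolist())
Q('far outer',[[75,80],[505,66]],.062)
Q('ledge x84',[[90,118],[490,102]],.062)
Q('near out',[[95,552],[540,534]],.062)
Q('y80',[[74,90],[96,540]],.062)
Q('y-80',[[508,80],[541,525]],.062)
Q('clip hinges',[[70,196],[83,412],[530,183],[546,398]],.068)
```

```text
y80 [[476.2, 44.1], [675.7, 48.6]]
y75 [[495.5, 39.9], [659.4, 42.8]]
over mouth x-84 (and y58) [[492.6, 21.8], [493.7, -66.9]]
over outer x-100 [[475.5, 22.2], [478.5, -88.2]]
ledge x84 [[659.4, 42.8], [662.5, -103.7]]
nearledge x-84 y75 [[492.7, 39.8]]
far outer [[674.4, 50.1], [677.1, -107.5]]
ledge x84 [[657.9, 45.0], [661.6, -101.3]]
near out [[475.8, 47.8], [479.1, -110.7]]
y80 [[670.1, 50.5], [480.7, 47.4]]
y-80 [[671.0, -108.3], [482.8, -111.3]]
clip hinges [[623.5, 53.2], [533.0, 50.7], [625.3, -113.2], [534.8, -114.6]]
```

```bash
cat >> h.py <<'E'
CAD=np.array([.5768,-.0320,0]); CYAW=1.0
OFF=np.array([0,-.001,.0116])
def cov(lx,lz,th,ly=0,dyaw=0,off=None,pr=True):
    """row to bring cover lip end (underside) to caddy (lx,ly,lz) mm, back raised th deg"""
    off=OFF if off is None else off
    Rw=R.from_euler('z',CYAW,degrees=True); Rc=Rw*R.from_euler('z',dyaw,degrees=True)*R.from_euler('y',-th,degrees=True)
    lip=CAD+Rw.apply(np.array([lx,ly,lz])/1000); O=lip+Rc.apply([.0985,0,0]); T=O+Rc.apply(off)
    m=Rc.as_matrix(); Tm=R.from_matrix(np.c_[-m[:,1],-m[:,2],m[:,0]])
    o=bot.get_obs(); Rt=R.from_quat(o['tool_rot'])
    s=Rt.inv().apply(T-np.array(o['eef_pos']))/.025; r=np.degrees((Rt.inv()*Tm).as_rotvec())/10
    print('row',np.round(np.r_[s,r],3).tolist(),'t',round(o['clock'],2),'tgt',T.round(4))
def where(off=None):
    off=OFF if off is None else off
    o=bot.get_obs(); m=R.from_quat(o['tool_rot']).as_matrix(); Rc=np.c_[m[:,2],-m[:,0],-m[:,1]]
    O=np.array(o['eef_pos'])-Rc@off; L=O+Rc@[-.0985,0,0]; Q=O+Rc@[.086,0,.005]
    w=R.from_euler('z',-CYAW,degrees=True); print('lip',w.apply(L-CAD)*1000,'rear',w.apply(Q-CAD)*1000,'th',np.degrees(np.arcsin(Rc[2,0])).round(2),'roll',np.degrees(np.arcsin(Rc[2,1])).round(2),'yaw',(np.degrees(np.arctan2(Rc[1,0],Rc[0,0]))-CYAW).round(2),'F',np.array(o['ft_force']).round(1),'w',o['grip_width'].__round__(4))
E
python3 -m handwheel '[[0,-0.5,0,0,0,0],[0,-1,0,0,0,0],[0,-2,0,0,0,0],[0,-4,0,0,0,0],[0,-6,0,0,0,0]]'; python3 -m handwheel '[[0,0,0,0,0,0],[0,0,0,0,0,0],[0,0,0,0,0,0],[0,0,0,0,0,0],[0,0,0,0,0,0]]'; python3 -c "
from h import *
snap('wrist','w16');snap('scene','s16');where();cov(-70,125,14)"
```

```text
clock: 31.2
eef_pos: [0.5242, -0.3235, 0.1613]
tool_rot: [-0.456, 0.541, -0.541, 0.455]
ft_force: [1.1, -0.1, -2.2]
grip_width: 0.0103
clock: 31.82
eef_pos: [0.5242, -0.3235, 0.1588]
tool_rot: [-0.456, 0.542, -0.54, 0.455]
ft_force: [-0.4, 0.8, -1.1]
grip_width: 0.0105
lip [-154.0478 -271.1202  147.8417] rear [  27.1567 -305.8779  152.5415] th -0.09 roll -0.03 yaw -10.86 F [-0.3  0.2 -2.6] w 0.0106
row [-11.983, -0.041, 0.97, 1.405, -1.08, 0.135] t 31.93 tgt [ 0.5996 -0.0326  0.1601]
```

View pics/w16.png

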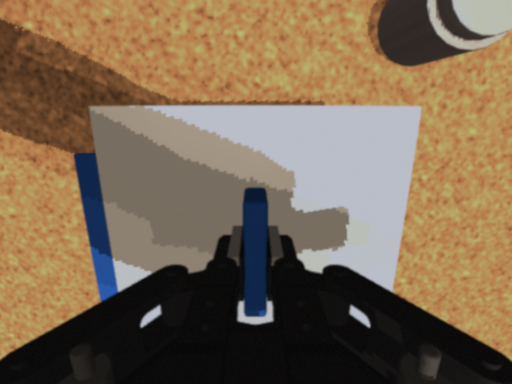

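View pics/s16.png

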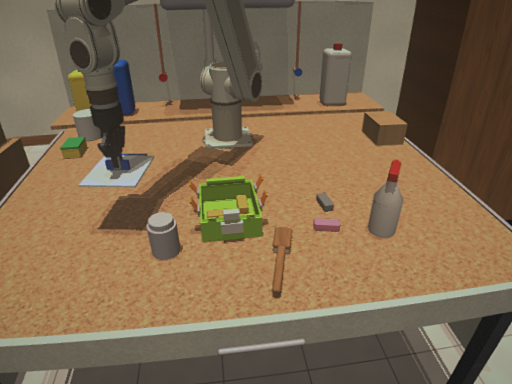

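The cover is held level and centred. Carry it over the caddy at height, with the back raised.

```bash
python3 -m handwheel '[[-1.2,0,0.1,0.1,-0.1,0],[-3.4,-0.1,0.3,0.4,-0.3,0],[-5.6,-0.1,0.5,0.7,-0.5,0],[-7.8,-0.1,0.7,1.0,-0.8,0.1],[-9.8,-0.1,0.9,1.3,-1.0,0.1]]'; python3 -c "
from h import *
cov(-70,115,14)"
```

```text
clock: 32.55
eef_pos: [0.5889, -0.0845, 0.1623]
tool_rot: [-0.442, 0.438, -0.553, 0.554]
ft_force: [0.9, -0.5, -2.0]
grip_width: 0.0105
row [-2.076, 0.568, 0.316, 0.092, -0.069, 0.036] t 32.55 tgt [ 0.5996 -0.0326  0.1501]
```

```bash
python3 -m handwheel '[[-1,0.2,0.2,0,0,0],[-1.8,0.4,0.3,0.09,-0.07,0.04],[-2.08,0.57,0.32,0.09,-0.07,0.04],[-2.08,0.57,0.32,0.09,-0.07,0.04],[-2.08,0.57,0.32,0.09,-0.07,0.04]]'; python3 -m handwheel '[[0,0,0,0,0,0],[0,0,0,0,0,0],[0,0,0,0,0,0],[0,0,0,0,0,0],[0,0,0,0,0,0]]'; python3 -c "
from h import *
where();cov(-74,85,14)
for n in ('top','scene','wrist'): snap(n,n[0]+'17')
c=load('s17');b=cv2.resize(c['color'][120:250,165:295,::-1],None,fx=4,fy=4,interpolation=cv2.INTER_CUBIC)
cv2.imwrite('pics/crop17.png',b)"
```

```text
clock: 33.17
eef_pos: [0.5996, -0.0353, 0.1498]
tool_rot: [-0.439, 0.433, -0.552, 0.561]
ft_force: [-0.3, 0.3, -2.4]
grip_width: 0.0107
clock: 33.8
eef_pos: [0.5995, -0.0342, 0.1498]
tool_rot: [-0.439, 0.433, -0.552, 0.561]
ft_force: [-0.1, -0.3, -1.1]
grip_width: 0.0108
lip [-70.1636  -1.4919 114.9495] rear [107.7603  -1.7068 164.0237] th 13.87 roll 0.04 yaw -0.07 F [-0.1 -0.3 -1.1] w 0.0108
row [-0.063, 1.117, -0.437, 0.013, -0.007, -0.002] t 33.8 tgt [ 0.5956 -0.0327  0.1201]
```

View pics/crop17.png

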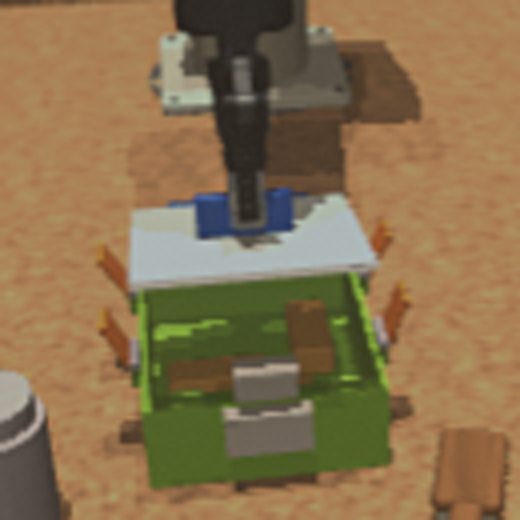

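View pics/w17.png

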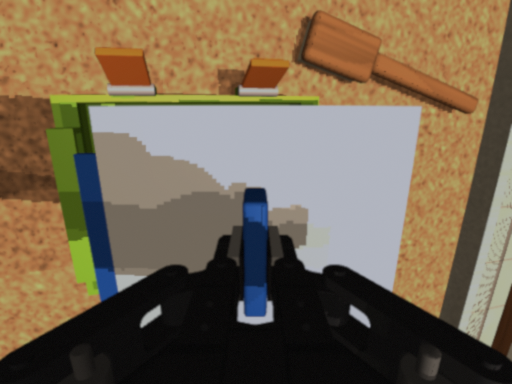

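The cover is above the caddy with its lip beside the overhang. Checking the side offset in this same picture.

Run:
```python
from h import *
c=load('w17'); cv2.imwrite('pics/crop18.png',cv2.resize(c['color'][80:310,30:150,::-1],None,fx=4,fy=4*0.65*1,interpolation=cv2.INTER_CUBIC))
```

```text
(no output)
```

View pics/crop18.png

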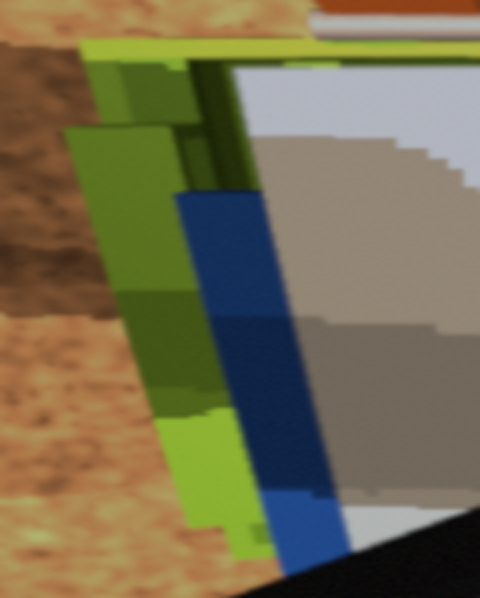

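Run:
```python
from h import *
c=load('w17'); f=lambda p:np.array(p,float)/[4,2.6]+[30,80]-.3
w=R.from_euler('z',-CYAW,degrees=True)
def P(n,pts,z): print(n,(w.apply(onz(c,f(pts),z)-CAD)*1000).round(1).tolist())
P('overhang end: outer(-100,58,77) mouth(-84,58,77)',[[65,128],[172,126]],.077)
P('overhang other end (-100,-58)',[[190,527]],.077)
P('wall corner (-100,80,62)',[[80,40]],.062)
P('lip end (front,50) ',[[176,193]],.1198)
P('lip root',[[262,191]],.1228)
P('plate corner (75)',[[234,68]],.1228)
```

```text
overhang end: outer(-100,58,77) mouth(-84,58,77) [[-98.4, 56.4, 77.0], [-82.5, 56.5, 77.0]]
overhang other end (-100,-58) [[-98.5, -58.5, 77.0]]
wall corner (-100,80,62) [[-98.5, 78.1, 62.0]]
lip end (front,50)  [[-69.5, 45.3, 119.8]]
lip root [[-57.9, 45.7, 122.8]]
plate corner (75) [[-57.9, 70.0, 122.8]]
```

In this view the lip sits about 3.4 mm to −y of the slot centre. I'll correct by +y and recheck closer.

```bash
python3 -c "
from h import *
cov(-76,80,14,2)"; python3 -m handwheel '[[-0.15,0.3,-0.2,0,0,0],[-0.15,0.6,-0.4,0,0,0],[-0.15,1,-0.5,0,0,0],[-0.15,1.3,-0.56,0,0,0],[-0.15,1.3,-0.56,0,0,0]]';python3 -m handwheel '[[0,0,0,0,0,0],[0,0,0,0,0,0],[0,0,0,0,0,0],[0,0,0,0,0,0],[0,0,0,0,0,0]]'; python3 -c "
from h import *
where();c=snap('wrist','w19');cv2.imwrite('pics/crop19.png',cv2.resize(c['color'][80:310,30:150,::-1],None,fx=4,fy=4*0.65*1,interpolation=cv2.INTER_CUBIC))"
```

```text
row [-0.141, 1.292, -0.563, 0.013, -0.006, -0.003] t 33.95 tgt [ 0.5935 -0.0307  0.1151]
clock: 34.58
eef_pos: [0.593, -0.0305, 0.1137]
tool_rot: [-0.44, 0.433, -0.552, 0.561]
ft_force: [0.6, -0.2, -2.0]
grip_width: 0.0107
clock: 35.2
eef_pos: [0.5937, -0.0305, 0.115]
tool_rot: [-0.439, 0.433, -0.552, 0.561]
ft_force: [-0.1, 0.2, -2.2]
grip_width: 0.011
lip [-75.9258   2.2936  80.1174] rear [101.9905   2.0774 129.2196] th 13.88 roll 0.04 yaw -0.07 F [-0.1  0.2 -2.2] w 0.011
```

View pics/crop19.png

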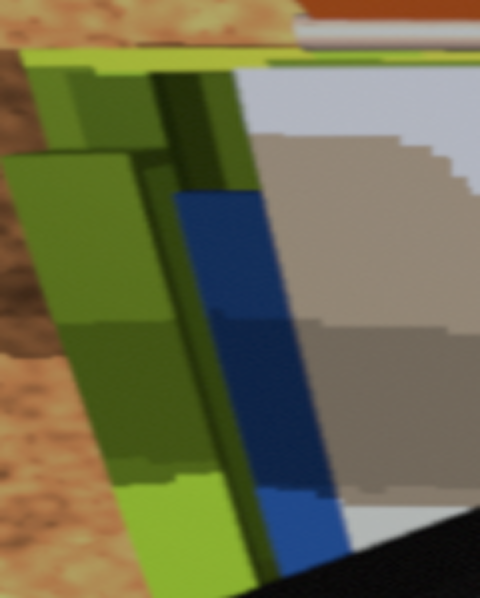

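Run:
```python
from h import *
c=load('w19'); f=lambda p:np.array(p,float)/[4,2.6]+[30,80]-.3
w=R.from_euler('z',-CYAW,degrees=True)
def P(n,pts,z): print(n,(w.apply(onz(c,f(pts),z)-CAD)*1000).round(1).tolist())
P('overhang end: outer(-100,58,77) mouth(-84,58,77)',[[3,155],[130,153]],.077)
P('mouth low',[[265,590]],.077)
P('wall corner (-100,80,62)',[[20,50]],.062)
P('lip end (front,50) ',[[176,193]],.085)
P('lip low',[[278,580]],.085)
P('lip root',[[262,191]],.088)
P('plate corner (75)',[[234,68]],.088)
```

```text
overhang end: outer(-100,58,77) mouth(-84,58,77) [[-98.1, 56.8, 77.0], [-82.5, 56.7, 77.0]]
mouth low [[-81.7, -53.6, 77.0]]
wall corner (-100,80,62) [[-98.7, 78.2, 62.0]]
lip end (front,50)  [[-75.2, 49.0, 85.0]]
lip low [[-76.4, -45.4, 85.0]]
lip root [[-63.7, 49.4, 88.0]]
plate corner (75) [[-63.6, 73.8, 88.0]]
```

The side offset is now within 0.3 mm. Descend to slot height in front of the mouth.

```bash
python3 -c "
from h import *
cov(-77,65,14,2,0.5)"; python3 -m handwheel '[[0,0.2,0,0,0,0],[0,0.35,-0.1,0,0,0],[0,0.5,-0.14,0,-0.05,0],[0,0.56,-0.18,0,-0.05,0],[0,0.57,-0.18,0,-0.05,0]]';python3 -c "
from h import *
where()
cov(-85,65,14,2,0.5)"
```

```text
row [-0.025, 0.568, -0.188, 0.013, -0.055, 0.01] t 35.25 tgt [ 0.5925 -0.0299  0.1001]
clock: 35.88
eef_pos: [0.5925, -0.0305, 0.0997]
tool_rot: [-0.442, 0.43, -0.55, 0.563]
ft_force: [0.2, 0.1, -1.5]
grip_width: 0.0104
lip [-77.1243   1.4551  64.9007] rear [100.8171   2.8399 113.8922] th 13.84 roll -0.08 yaw 0.44 F [ 0.2  0.1 -1.5] w 0.0104
row [-0.027, -0.09, -0.306, 0.016, -0.005, 0.009] t 35.88 tgt [ 0.5845 -0.0301  0.1001]
```

```bash
python3 -m handwheel '[[0,-0.02,-0.08,0,0,0],[0,-0.04,-0.15,0,0,0],[0,-0.07,-0.22,0,0,0],[0,-0.09,-0.31,0,0,0],[0,-0.09,-0.31,0,0,0]]';python3 -c "
from h import *
where()
cov(-90,65,14,2,0.5)"
```

```text
clock: 36.5
eef_pos: [0.5844, -0.0308, 0.1003]
tool_rot: [-0.442, 0.43, -0.55, 0.563]
ft_force: [0.3, 0.3, -0.9]
grip_width: 0.0106
lip [-85.2298   1.379   65.454 ] rear [ 92.6963   2.7654 114.5011] th 13.86 roll -0.08 yaw 0.44 F [ 0.3  0.3 -0.9] w 0.0106
row [-0.029, -0.038, -0.191, 0.014, -0.005, 0.01] t 36.5 tgt [ 0.5795 -0.0301  0.1001]
```

```bash
python3 -m handwheel '[[0,-0.01,-0.05,0,0,0],[0,-0.02,-0.1,0,0,0],[0,-0.03,-0.15,0,0,0],[0,-0.04,-0.19,0,0,0],[0,-0.04,-0.19,0,0,0]]';python3 -c "
from h import *
where()
cov(-93.5,65,14,2,0.5)
for n in ('wrist','scene','top'): snap(n,n[0]+'20')
c=load('s20');cv2.imwrite('pics/crop20.png',cv2.resize(c['color'][130:250,175:295,::-1],None,fx=4,fy=4,interpolation=cv2.INTER_CUBIC))"
```

```text
clock: 37.12
eef_pos: [0.5797, -0.0309, 0.1001]
tool_rot: [-0.442, 0.43, -0.55, 0.563]
ft_force: [0.0, -0.6, -1.2]
grip_width: 0.0104
lip [-89.9438   1.3439  65.255 ] rear [ 87.9797   2.7436 114.3111] th 13.86 roll -0.08 yaw 0.45 F [ 0.  -0.6 -1.2] w 0.0104
row [-0.03, -0.034, -0.141, 0.014, -0.005, 0.01] t 37.12 tgt [ 0.576  -0.0302  0.1001]
```

View pics/w20.png

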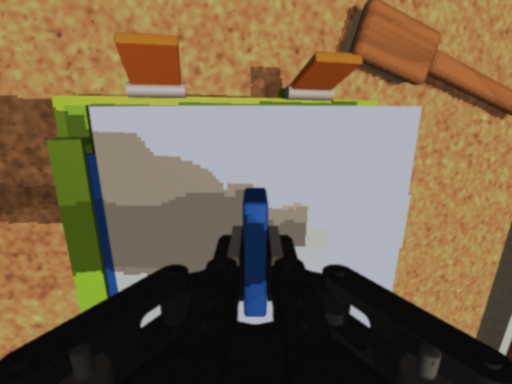

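View pics/crop20.png

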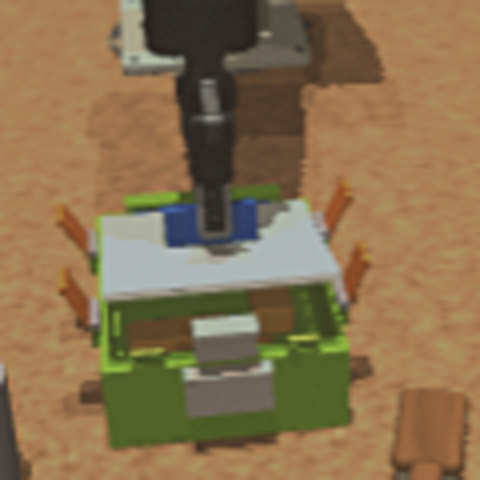

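The lip is sliding under the overhang without force; the blue strip at (100,220) is narrowing. Insert the rest.

```bash
python3 -m handwheel '[[0,-0.01,-0.04,0,0,0],[0,-0.02,-0.08,0,0,0],[0,-0.03,-0.11,0,0,0],[0,-0.03,-0.14,0,0,0],[0,-0.03,-0.14,0,0,0]]';python3 -c "
from h import *
where()
cov(-94,64,9,2,0.5)
snap('wrist','w21')"
```

```text
clock: 37.9
eef_pos: [0.5761, -0.0309, 0.1]
tool_rot: [-0.442, 0.43, -0.55, 0.563]
ft_force: [0.4, -0.2, -1.9]
grip_width: 0.0108
lip [-93.5102   1.3337  65.1339] rear [ 84.4143   2.7271 114.1866] th 13.86 roll -0.08 yaw 0.45 F [ 0.4 -0.2 -1.9] w 0.0108
row [-0.03, 0.375, -0.005, -0.486, -0.006, 0.009] t 37.9 tgt [ 0.5782 -0.0301  0.0909]
```

View pics/w21.png

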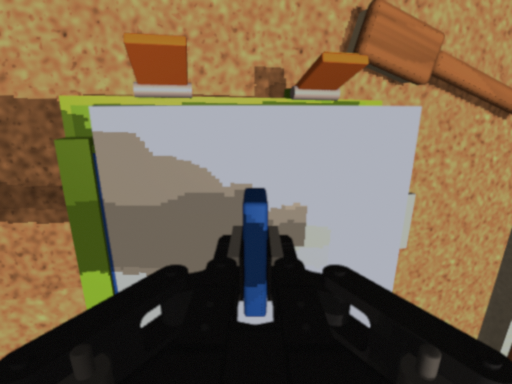

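The lip is almost fully in the slot. Now pivot down in steps.

```bash
python3 -m handwheel '[[0,0.1,0,-0.12,0,0],[0,0.2,0,-0.25,0,0],[0,0.3,0,-0.4,0,0],[0,0.37,0,-0.49,0,0],[0,0.37,0,-0.49,0,0]]';python3 -c "
from h import *
where()
cov(-94,63,6,2,0.5)"
```

```text
clock: 38.58
eef_pos: [0.5788, -0.0309, 0.0907]
tool_rot: [-0.466, 0.453, -0.531, 0.544]
ft_force: [0.0, 0.5, -0.9]
grip_width: 0.0106
lip [-93.4669   1.3267  63.9528] rear [88.0114  2.741  97.5518] th 8.94 roll -0.08 yaw 0.44 F [ 0.   0.5 -0.9] w 0.0106
row [-0.031, 0.237, -0.008, -0.294, -0.006, 0.009] t 38.58 tgt [ 0.5795 -0.0301  0.0848]
```

```bash
python3 -m handwheel '[[0,0.08,0,-0.1,0,0],[0,0.15,0,-0.2,0,0],[0,0.2,0,-0.25,0,0],[0,0.24,0,-0.29,0,0],[0,0.24,0,-0.29,0,0]]';python3 -c "
from h import *
where()
cov(-94,62.7,3.5,2,0.5)"
```

```text
clock: 39.2
eef_pos: [0.5794, -0.0309, 0.085]
tool_rot: [-0.479, 0.467, -0.519, 0.532]
ft_force: [-0.3, 0.5, -0.9]
grip_width: 0.0109
lip [-94.1001   1.3173  63.0882] rear [88.8388  2.7208 87.5138] th 6.05 roll -0.08 yaw 0.44 F [-0.3  0.5 -0.9] w 0.0109
row [-0.031, 0.192, 0.019, -0.255, -0.006, 0.008] t 39.2 tgt [ 0.5804 -0.0301  0.0803]
```

```bash
python3 -m handwheel '[[0,0.05,0,-0.06,0,0],[0,0.1,0.01,-0.13,0,0],[0,0.15,0.02,-0.2,0,0],[0,0.19,0.02,-0.25,0,0],[0,0.19,0.02,-0.25,0,0]]';python3 -c "
from h import *
where()
cov(-94.3,62.4,1.8,2,0.5)"
```

```text
clock: 39.83
eef_pos: [0.5807, -0.0309, 0.0809]
tool_rot: [-0.49, 0.478, -0.509, 0.521]
ft_force: [-2.2, 0.6, 4.0]
grip_width: 0.0103
lip [-93.6456   1.2539  63.1071] rear [90.1725  2.642  79.6666] th 3.6 roll -0.09 yaw 0.43 F [-2.2  0.6  4. ] w 0.0103
row [-0.034, 0.15, -0.015, -0.18, -0.007, 0.009] t 39.83 tgt [ 0.5806 -0.0301  0.0771]
```

```bash
python3 -m handwheel '[[0,0.04,0,-0.05,0,0],[0,0.08,0,-0.1,0,0],[0,0.12,0,-0.15,0,0],[0,0.15,-0.01,-0.18,0,0],[0,0.15,-0.01,-0.18,0,0]]';python3 -c "
from h import *
where()
cov(-94.5,62,0,2,0.5)"
```

```text
clock: 40.45
eef_pos: [0.5793, -0.0308, 0.0758]
tool_rot: [-0.499, 0.486, -0.501, 0.513]
ft_force: [-3.4, 0.3, 1.1]
grip_width: 0.0101
lip [-95.6279   1.3708  61.4908] rear [88.6545  2.7558 71.657 ] th 1.61 roll -0.07 yaw 0.43 F [-3.4  0.3  1.1] w 0.0101
row [-0.029, 0.091, 0.057, -0.161, -0.007, 0.007] t 40.45 tgt [ 0.5808 -0.0301  0.0736]
```

```bash
python3 -m handwheel '[[0,0.03,0,-0.04,0,0],[0,0.05,0.02,-0.08,0,0],[0,0.08,0.03,-0.12,0,0],[0,0.1,0.04,-0.16,0,0],[0,0.1,0.04,-0.16,0,0]]';python3 -c "
from h import *
where()
cov(-94.5,61.5,0,2,0.5)
for n in ('wrist','scene','top'): snap(n,n[0]+'22')
c=load('s22');cv2.imwrite('pics/crop22.png',cv2.resize(c['color'][150:250,175:285,::-1],None,fx=5,fy=5,interpolation=cv2.INTER_CUBIC))"
```

```text
clock: 41.08
eef_pos: [0.5821, -0.0308, 0.074]
tool_rot: [-0.506, 0.493, -0.495, 0.507]
ft_force: [-0.4, 1.0, -1.2]
grip_width: 0.0105
lip [-93.1876   1.3706  62.056 ] rear [91.2885  2.7563 67.7042] th 0.2 roll -0.07 yaw 0.43 F [-0.4  1.  -1.2] w 0.0105
row [-0.03, 0.036, -0.051, -0.02, -0.007, 0.007] t 41.08 tgt [ 0.5808 -0.0301  0.0731]
```

View pics/crop22.png

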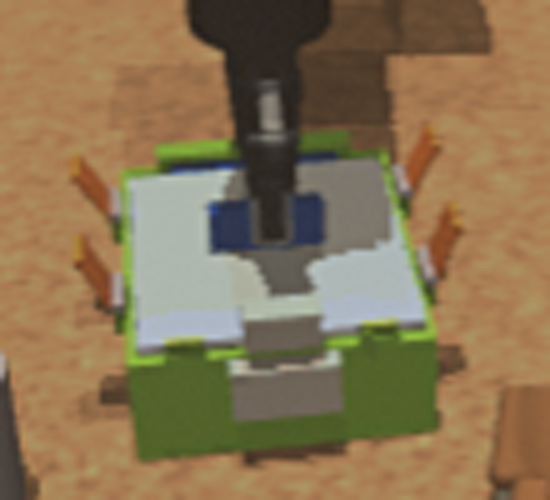

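View pics/w22.png

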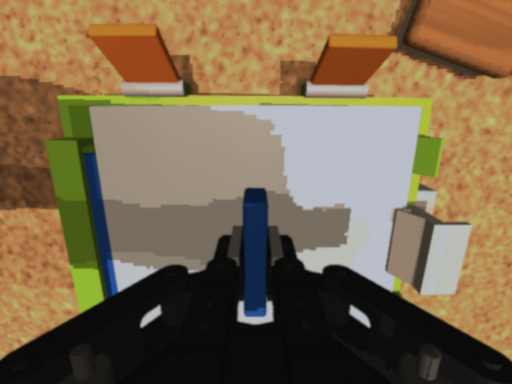

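It appears seated and latched, with the latch nose over the back edge at (395,235). Press down a little while still holding.

```bash
python3 -m handwheel '[[0,0.03,-0.02,-0.02,0,0],[0,0.05,-0.03,-0.03,0,0],[0,0.08,-0.03,-0.04,0,0],[0,0.1,-0.03,-0.04,0,0],[0,0.1,-0.03,-0.04,0,0]]';python3 -c "
from h import *
where()"
```

```text
clock: 41.85
eef_pos: [0.5815, -0.031, 0.0736]
tool_rot: [0.507, -0.494, 0.494, -0.505]
ft_force: [-2.2, -0.2, 7.0]
grip_width: 0.0105
lip [-93.757    1.1999  62.1044] rear [90.7449  2.576  66.8395] th -0.08 roll -0.09 yaw 0.42 F [-2.2 -0.2  7. ] w 0.0105
```

Seated (7 N at 62 mm). Gentle lift test of the back edge to prove the latch holds:

```bash
python3 -m handwheel '[[0,-0.08,0.03,0.02,0,0],[0,-0.12,0.03,0.06,0,0],[0,-0.16,0.03,0.1,0,0],[0,-0.2,0.03,0.12,0,0],[0,-0.2,0.03,0.12,0,0]]';python3 -c "
from h import *
where()"
```

```text
clock: 42.48
eef_pos: [0.5814, -0.0308, 0.075]
tool_rot: [-0.502, 0.489, -0.498, 0.51]
ft_force: [6.0, -0.6, -11.6]
grip_width: 0.0105
lip [-93.71     1.3195  61.8759] rear [90.682   2.706  69.8073] th 0.91 roll -0.08 yaw 0.43 F [  6.   -0.6 -11.6] w 0.0105
```

Pull resists with 11.6 N, so the latch holds. Back to neutral, release and retreat.

```bash
python3 -m handwheel '[[0,0.04,0,-0.03,0,0],[0,0.08,0,-0.06,0,0],[0,0.12,0,-0.1,0,0],[0,0.12,0,-0.1,0,0],[0,0.12,0,-0.1,0,0]]'; python3 -m handwheel '[[0,0,0,0,0,0],[0,0,0,0,0,0],[0,0,0,0,0,0],[0,0,0,0,0,0],[0,0,0,0,0,0]]' -0.3;python3 -m handwheel '[[0,-0.2,0,0,0,0],[0,-0.6,0,0,0,0],[0,-1.5,0,0,0,0],[0,-3,0,0,0,0],[0,-4.5,0,0,0,0]]';python3 -c "
from h import *
snap('wrist','w23');go(.5768,.13,.16,-89)"; python3 st.py
```

```text
clock: 43.1
eef_pos: [0.5816, -0.0308, 0.0741]
tool_rot: [0.507, -0.493, 0.494, -0.506]
ft_force: [-0.8, 0.9, -2.1]
grip_width: 0.0107
clock: 43.72
eef_pos: [0.5815, -0.0309, 0.0737]
tool_rot: [0.507, -0.494, 0.494, -0.506]
ft_force: [-0.6, 0.9, 0.7]
grip_width: 0.0299
clock: 44.35
eef_pos: [0.5816, -0.0307, 0.188]
tool_rot: [0.507, -0.493, 0.494, -0.506]
ft_force: [-0.5, -0.5, -0.1]
grip_width: 0.0296
row [-6.442, 1.351, -0.158, -0.055, 0.043, 0.012] t 44.4
t 44.4 p [ 0.5844 -0.0308  0.1942] yawx -88.57 ydir [ 0.0096 -0.0019 -1.    ] F [ 2.1 -0.3  3.2] w 30.1 j [-0.05  0.42  0.16  1.3  -0.    1.49]
```

View pics/w23.png

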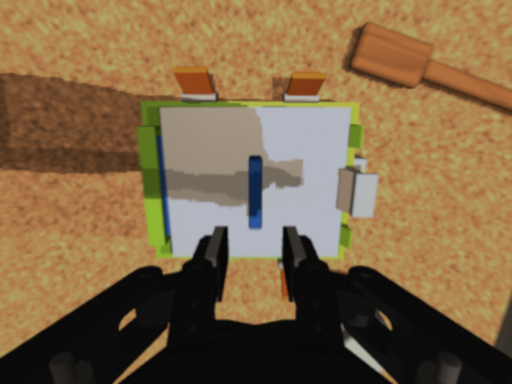

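The cover lies flat, with the latch nose at (345,190) over its back edge. Now the clips. With the gripper fully open (jaw along x), the two fingers line up with both clips of one side. Go outside the +y side first.

```bash
python3 -m handwheel '[[-1.5,0,-0.1,0,0,0],[-3.5,0,-0.2,0,0,0],[-5,0.3,-0.3,0,0,0],[-5.8,0.8,-0.3,0,0,0],[-5.8,1.2,-0.3,0,0,0]]' 1; python3 -c "
from h import *
go(.5768,.115,.075,-89)"; python3 st.py
```

```text
clock: 45.02
eef_pos: [0.5702, 0.1149, 0.1553]
tool_rot: [0.507, -0.493, 0.493, -0.506]
ft_force: [0.2, -0.1, -0.7]
grip_width: 0.085
row [-0.004, 3.21, 0.265, 0.005, 0.055, 0.011] t 45.02
t 45.02 p [0.5702 0.1149 0.1553] yawx -88.45 ydir [-0.0008 -0.0019 -1.    ] F [ 0.2 -0.1 -0.7] w 85.0 j [ 0.2   0.44  0.09  1.22 -0.    1.74]
```

```bash
python3 -m handwheel '[[0,1,0.27,0,0.05,0],[0,2,0.27,0,0.05,0],[0,2.8,0.27,0,0.05,0],[0,3.2,0.27,0,0.05,0],[0,3.2,0.27,0,0.05,0]]'; python3 -c "
from h import *
snap('wrist','w24');snap('scene','s24')
c=load('s24');cv2.imwrite('pics/crop24.png',cv2.resize(c['color'][110:250,165:305,::-1],None,fx=4,fy=4,interpolation=cv2.INTER_CUBIC))";python3 st.py
```

```text
clock: 45.65
eef_pos: [0.5767, 0.113, 0.0752]
tool_rot: [0.505, -0.496, 0.496, -0.503]
ft_force: [-0.1, 0.7, -0.2]
grip_width: 0.0856
t 45.75 p [0.5778 0.1136 0.0767] yawx -89.12 ydir [ 0.0006 -0.0014 -1.    ] F [-0.8 -0.5 -0.5] w 85.2 j [ 0.19  0.52  0.    1.05 -0.    1.75]
```

View pics/w24.png

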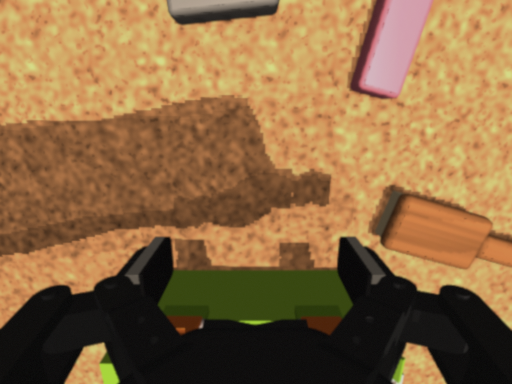

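View pics/crop24.png

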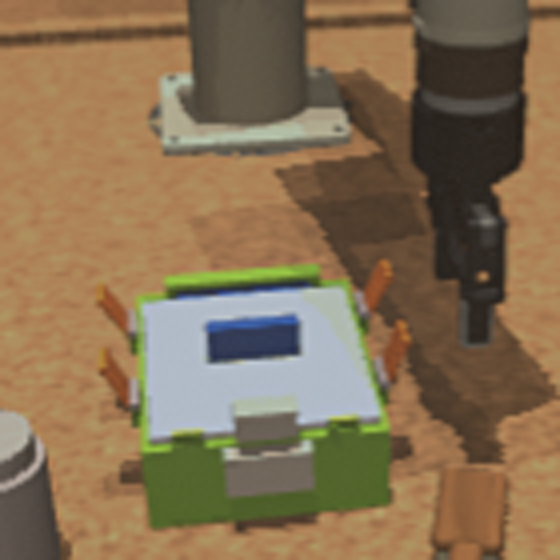

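```bash
python3 -m handwheel '[[0.3,0,0,0,0,0],[0.8,0,0,0,0,0],[1.3,0,0,0,0,0],[1.7,0,0,0,0,0],[2.1,0,0,0,0,0]]' 0.7; python3 st.py; python3 -m handwheel '[[0.3,0,0,0,0,0],[0.6,0,0,0,0,0],[0.9,0,0,0,0,0],[1.2,0,0,0,0,0],[1.4,0,0,0,0,0]]'; python3 st.py;  python3 -c "
from h import *
snap('scene','s25');snap('wrist','w25')
c=load('s25');cv2.imwrite('pics/crop25.png',cv2.resize(c['color'][110:250,165:305,::-1],None,fx=4,fy=4,interpolation=cv2.INTER_CUBIC))"
```

```text
clock: 46.38
eef_pos: [0.5785, 0.0616, 0.0768]
tool_rot: [-0.504, 0.496, -0.496, 0.504]
ft_force: [-0.3, 4.7, 3.9]
grip_width: 0.0719
t 46.38 p [0.5785 0.0616 0.0768] yawx -89.06 ydir [ 0.0007  0.0004 -1.    ] F [-0.3  4.7  3.9] w 71.9 j [ 0.11  0.51 -0.02  1.04  0.    1.66]
clock: 47.0
eef_pos: [0.5785, 0.0257, 0.0761]
tool_rot: [0.505, -0.496, 0.496, -0.503]
ft_force: [-0.5, 1.7, 0.6]
grip_width: 0.0726
t 47.0 p [0.5785 0.0257 0.0761] yawx -89.1 ydir [-0.0008 -0.0021 -1.    ] F [-0.5  1.7  0.6] w 72.6 j [ 0.05  0.5  -0.03  1.04 -0.    1.6 ]
```

View pics/crop25.png

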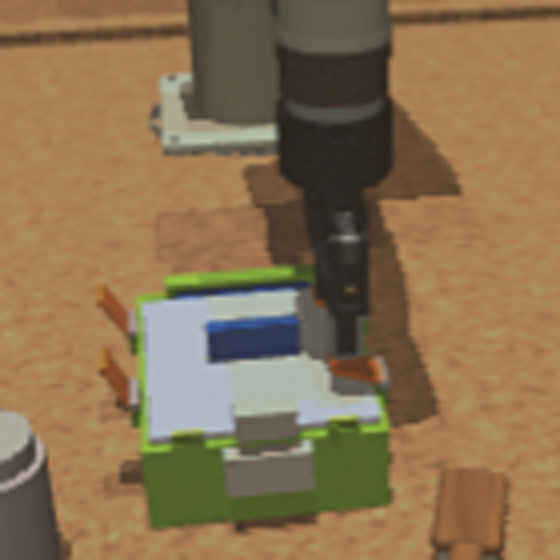

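View pics/w25.png

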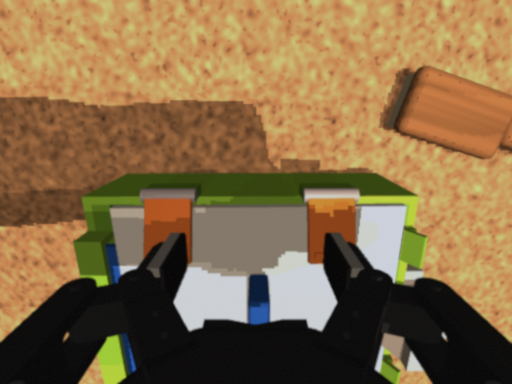

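Both +y clips folded inward under the fingers (167,225) and (331,230). Press down in small steps.

```bash
python3 -m handwheel '[[0,0.08,0,0,0,0],[0,0.16,0,0,0,0],[0,0.24,0,0,0,0],[0,0.32,0,0,0,0],[0,0.32,0,0,0,0]]'; python3 st.py; python3 -m handwheel '[[0,0.03,0,0,0,0],[0,0.06,0,0,0,0],[0,0.09,0,0,0,0],[0,0.12,0,0,0,0],[0,0.12,0,0,0,0]]'; python3 st.py
```

```text
clock: 47.72
eef_pos: [0.5785, 0.0267, 0.0678]
tool_rot: [0.505, -0.496, 0.496, -0.504]
ft_force: [0.5, -0.2, 0.1]
grip_width: 0.0726
t 47.73 p [0.5785 0.0267 0.0678] yawx -89.07 ydir [-0.0009 -0.0012 -1.    ] F [ 0.5 -0.2  0.1] w 72.6 j [ 0.05  0.51 -0.04  1.02 -0.    1.6 ]
clock: 48.35
eef_pos: [0.5785, 0.0265, 0.0651]
tool_rot: [0.504, -0.496, 0.496, -0.504]
ft_force: [-0.2, -0.4, 1.4]
grip_width: 0.0726
t 48.35 p [0.5785 0.0265 0.0651] yawx -89.08 ydir [-0.0006 -0.0013 -1.    ] F [-0.2 -0.4  1.4] w 72.6 j [ 0.05  0.51 -0.04  1.01 -0.    1.6 ]
```

```bash
python3 -m handwheel '[[0,0.03,0,0,0,0],[0,0.05,0,0,0,0],[0,0.07,0,0,0,0],[0,0.09,0,0,0,0],[0,0.09,0,0,0,0]]'; python3 st.py; python3 -m handwheel '[[0,0.02,0,0,0,0],[0,0.04,0,0,0,0],[0,0.06,0,0,0,0],[0,0.06,0,0,0,0],[0,0.06,0,0,0,0]]'; python3 st.py
```

```text
clock: 48.98
eef_pos: [0.5786, 0.0265, 0.0645]
tool_rot: [0.504, -0.495, 0.496, -0.504]
ft_force: [-3.5, -2.0, 10.4]
grip_width: 0.0728
t 48.98 p [0.5786 0.0265 0.0645] yawx -89.08 ydir [ 0.0004 -0.0015 -1.    ] F [-3.5 -2.  10.4] w 72.8 j [ 0.05  0.51 -0.04  1.01 -0.    1.6 ]
clock: 49.6
eef_pos: [0.5786, 0.0265, 0.0644]
tool_rot: [0.504, -0.495, 0.497, -0.504]
ft_force: [-7.1, -2.4, 17.4]
grip_width: 0.073
t 49.6 p [0.5786 0.0265 0.0644] yawx -89.08 ydir [ 0.0012 -0.0015 -1.    ] F [-7.1 -2.4 17.4] w 73.0 j [ 0.05  0.51 -0.04  1.01 -0.    1.6 ]
```

```bash
python3 -m handwheel '[[0,-0.3,0,0,0,0],[0,-1,0,0,0,0],[0,-2,0,0,0,0],[0,-3.4,0,0,0,0],[0,-4,0,0,0,0]]'
python3 - <<'E'
from h import *
c=snap('wrist','w26'); t=load('t1')
print('tin', (onz(load('top0'),[[335,152],[324,152],[346,152]],.101)*1000).round(0).tolist())
go(.5775,-.185,.17,-89)
E
```

```text
clock: 50.22
eef_pos: [0.5796, 0.0272, 0.1631]
tool_rot: [-0.504, 0.495, -0.497, 0.505]
ft_force: [-0.3, 0.3, -0.7]
grip_width: 0.0723
tin [[693.0, -194.0, 101.0], [693.0, -163.0, 101.0], [692.0, -226.0, 101.0]]
row [8.483, -0.219, -0.248, -0.024, -0.006, 0.004] t 50.27
```

View pics/w26.png

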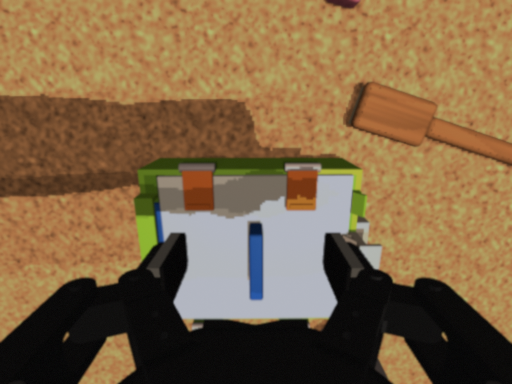

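Both left clips lie flat at (198,188) and (301,188). Now the −y side. The tin is at (0.693, −0.194), which leaves about 25 mm of clearance with the opening narrowed slightly.

```bash
python3 -m handwheel '[[1.5,-0.2,0,0,0,0],[3.5,-0.2,-0.1,0,0,0],[5.5,-0.2,-0.2,0,0,0],[7.2,-0.2,-0.3,0,0,0],[8,-0.2,-0.3,0,0,0]]' 0.55; python3 -c "
from h import *
go(.5765,-.174,.076,-89)"
```

```text
clock: 50.9
eef_pos: [0.5734, -0.1752, 0.1651]
tool_rot: [0.504, -0.497, 0.496, -0.503]
ft_force: [0.5, 0.4, -0.8]
grip_width: 0.0661
row [-0.048, 3.562, 0.134, 0.016, -0.021, 0.002] t 50.9
```

```bash
python3 -m handwheel '[[0,0.7,0.1,0,0,0],[0,1.5,0.1,0,0,0],[0,2.3,0.1,0,0,0],[0,3,0.1,0,0,0],[0,3.5,0.1,0,0,0]]'; python3 -c "
from h import *
snap('wrist','w27');snap('scene','s27')
c=load('s27');cv2.imwrite('pics/crop27.png',cv2.resize(c['color'][110:270,125:285,::-1],None,fx=4,fy=4,interpolation=cv2.INTER_CUBIC))";python3 st.py
```

```text
clock: 51.52
eef_pos: [0.576, -0.1712, 0.0767]
tool_rot: [0.505, -0.496, 0.494, -0.504]
ft_force: [-0.1, 0.5, 0.6]
grip_width: 0.066
t 51.62 p [ 0.5754 -0.1716  0.0765] yawx -88.97 ydir [-0.005   0.0003 -1.    ] F [-0.5 -0.6  0.1] w 66.2 j [-0.29  0.54  0.04  1.07 -0.    1.26]
```

View pics/w27.png

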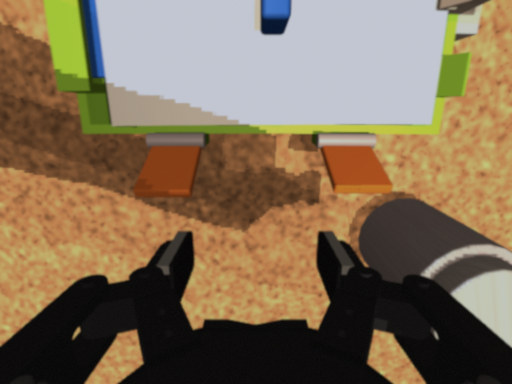

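View pics/crop27.png

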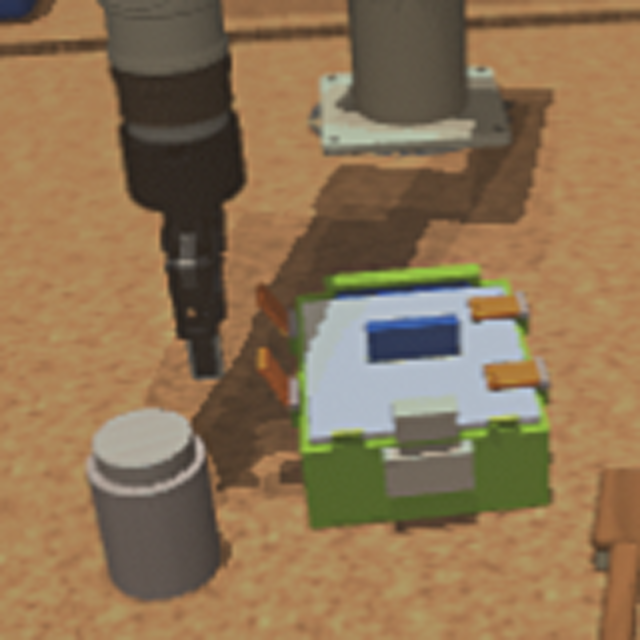

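Clear of the tin, and the fingers line up with clips (170,165) and (357,165). Sweep +y.

```bash
python3 -m handwheel '[[-0.4,0,0,0,0,0],[-0.8,0,0,0,0,0],[-1.2,0,0,0,0,0],[-1.6,0,0,0,0,0],[-2,0,0,0,0,0]]'; python3 st.py; python3 -m handwheel '[[-0.3,0,0,0,0,0],[-0.6,0,0,0,0,0],[-0.9,0,0,0,0,0],[-1.2,0,0,0,0,0],[-1.2,0,0,0,0,0]]'; python3 st.py;  python3 -c "
from h import *
snap('scene','s28');snap('wrist','w28')
c=load('s28');cv2.imwrite('pics/crop28.png',cv2.resize(c['color'][110:250,165:305,::-1],None,fx=4,fy=4,interpolation=cv2.INTER_CUBIC))"
```

```text
clock: 52.25
eef_pos: [0.5767, -0.1234, 0.08]
tool_rot: [0.504, -0.495, 0.497, -0.504]
ft_force: [0.6, -3.6, 1.4]
grip_width: 0.0663
t 52.25 p [ 0.5767 -0.1234  0.08  ] yawx -89.1 ydir [ 0.0013 -0.0028 -1.    ] F [ 0.6 -3.6  1.4] w 66.3 j [-0.21  0.52  0.01  1.06 -0.    1.35]
clock: 52.88
eef_pos: [0.5753, -0.0921, 0.0789]
tool_rot: [0.505, -0.496, 0.495, -0.504]
ft_force: [-0.7, 0.4, 1.0]
grip_width: 0.0663
t 52.88 p [ 0.5753 -0.0921  0.0789] yawx -89.0 ydir [-0.0011  0.0001 -1.    ] F [-0.7  0.4  1. ] w 66.3 j [-0.16  0.51 -0.01  1.05 -0.    1.39]
```

View pics/crop28.png

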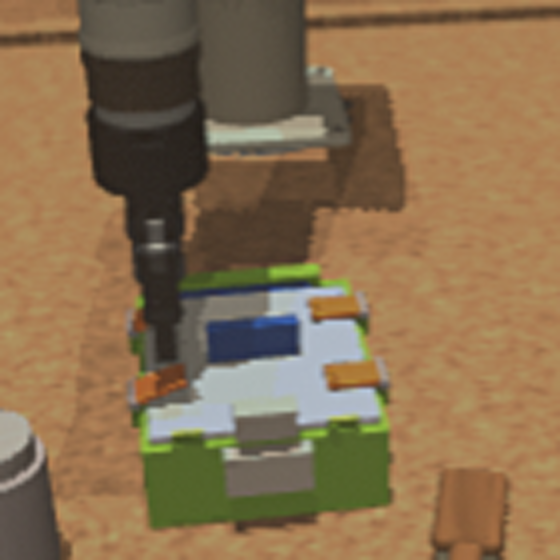

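View pics/w28.png

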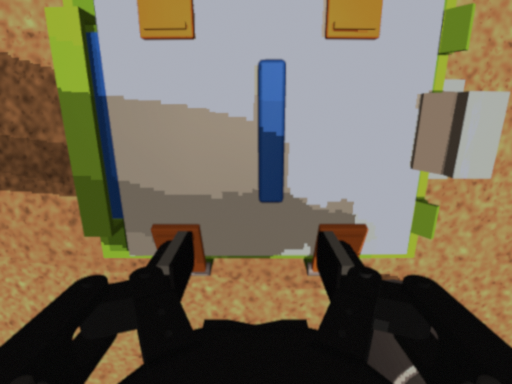

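Both −y clips folded inward. Press down; contact is expected at TCP z of about 0.062 to 0.064.

```bash
python3 -m handwheel '[[0,0.12,0,0,0,0],[0,0.24,0,0,0,0],[0,0.36,0,0,0,0],[0,0.48,0,0,0,0],[0,0.48,0,0,0,0]]'; python3 st.py; python3 -m handwheel '[[0,0.03,0,0,0,0],[0,0.06,0,0,0,0],[0,0.09,0,0,0,0],[0,0.12,0,0,0,0],[0,0.12,0,0,0,0]]'; python3 st.py
```

```text
clock: 53.6
eef_pos: [0.5752, -0.0937, 0.0666]
tool_rot: [0.505, -0.496, 0.496, -0.503]
ft_force: [-0.6, 0.5, 1.4]
grip_width: 0.066
t 53.6 p [ 0.5752 -0.0937  0.0666] yawx -89.08 ydir [-0.0014 -0.0019 -1.    ] F [-0.6  0.5  1.4] w 66.0 j [-0.16  0.52 -0.03  1.02 -0.    1.39]
clock: 54.22
eef_pos: [0.5753, -0.0937, 0.0663]
tool_rot: [0.504, -0.495, 0.497, -0.504]
ft_force: [-4.9, 1.0, 14.3]
grip_width: 0.0663
t 54.23 p [ 0.5753 -0.0937  0.0663] yawx -89.08 ydir [ 0.0003 -0.002  -1.    ] F [-4.9  1.  14.3] w 66.3 j [-0.16  0.52 -0.03  1.02 -0.    1.39]
```

```bash
python3 -m handwheel '[[0,0.02,0,0,0,0],[0,0.04,0,0,0,0],[0,0.06,0,0,0,0],[0,0.06,0,0,0,0],[0,0.06,0,0,0,0]]'; python3 st.py
```

```text
clock: 54.85
eef_pos: [0.5753, -0.0937, 0.0662]
tool_rot: [0.504, -0.495, 0.497, -0.504]
ft_force: [-7.4, 2.0, 20.7]
grip_width: 0.066
t 54.85 p [ 0.5753 -0.0937  0.0662] yawx -89.08 ydir [ 0.001  -0.0021 -1.    ] F [-7.4  2.  20.7] w 66.0 j [-0.16  0.52 -0.03  1.02 -0.    1.39]
```

```bash
python3 -m handwheel '[[0,-0.3,0,0,0,0],[0,-1,0,0,0,0],[0,-2.5,0,0,0,0],[0,-4,0,0,0,0],[0,-5.5,0,0,0,0]]'; python3 -c "
from h import *
snap('wrist','w29')
go(.35,-.25,.25,-110)"
```

```text
clock: 55.48
eef_pos: [0.5753, -0.0935, 0.2007]
tool_rot: [0.505, -0.496, 0.496, -0.503]
ft_force: [-0.1, -0.7, 0.1]
grip_width: 0.0659
row [6.102, -1.784, -9.204, -0.047, 2.091, 0.011] t 55.52
```

View pics/w29.png

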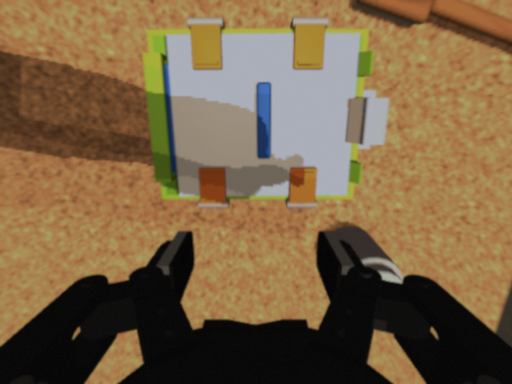

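All four clips look flat, and the latch at (355,120) overlaps the cover edge. Back off for a clear view from the fixed cameras.

```bash
python3 -m handwheel '[[1,-0.5,-1.5,0,0.5,0],[2,-1,-3.2,0,1,0],[3,-1.3,-5,0,1.5,0],[4,-1.6,-6.8,0,2,0],[5,-1.7,-8.2,0,2,0]]'; python3 -m handwheel '[[0,0,0,0,0,0],[0,0,0,0,0,0],[0,0,0,0,0,0],[0,0,0,0,0,0],[0,0,0,0,0,0]]'
python3 - <<'E'
from h import *
for n in ('top','scene'): snap(n,n[0]+'30')
c=load('t30');a=cv2.resize(c['color'][150:245,230:325,::-1],None,fx=4,fy=4,interpolation=cv2.INTER_CUBIC)
d=load('s30');b=cv2.resize(d['color'][155:250,185:280,::-1],None,fx=4,fy=4,interpolation=cv2.INTER_CUBIC)
cv2.imwrite('pics/crop30.png',np.hstack([a,b]))
# clip free-end height check from top + positions
w=R.from_euler('z',-CYAW,degrees=True)
for r in rect(c,mask(c,(5,150,60),(18,255,255)),.073,20,400):
  P=w.apply([r[1]/1000-CAD[0],r[2]/1000-CAD[1],0])*1000; print('orange',r[0].round(0),P[:2].round(1),round(r[3],1),round(r[4],1))
E
```

```text
clock: 56.15
eef_pos: [0.371, -0.2223, 0.243]
tool_rot: [0.411, -0.576, 0.577, -0.409]
ft_force: [0.3, -0.6, -0.5]
grip_width: 0.0663
clock: 56.78
eef_pos: [0.3731, -0.2211, 0.2426]
tool_rot: [0.411, -0.576, 0.576, -0.41]
ft_force: [0.3, 0.4, -0.7]
grip_width: 0.066
orange [232. 376.] [-477.6  148. ] 31.9 18.5
```

View pics/crop30.png

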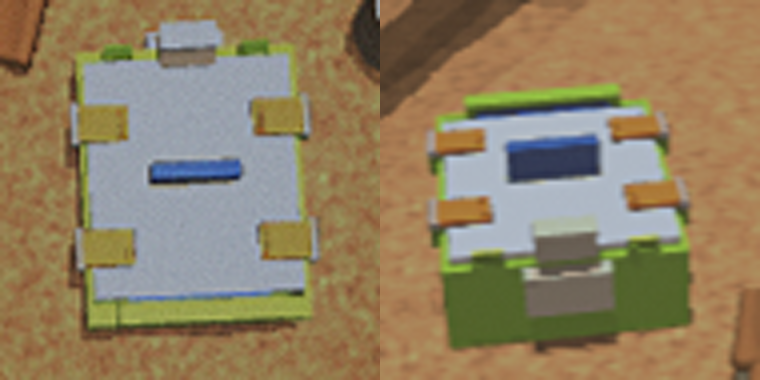

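View pics/t30.png

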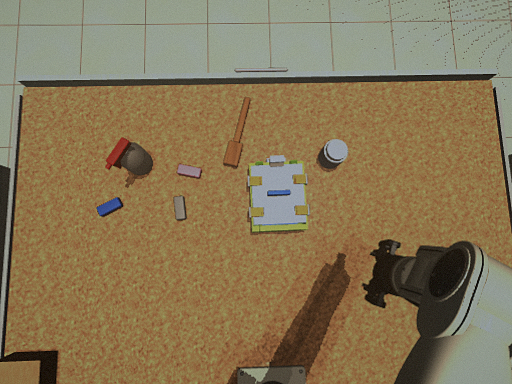

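View pics/s30.png

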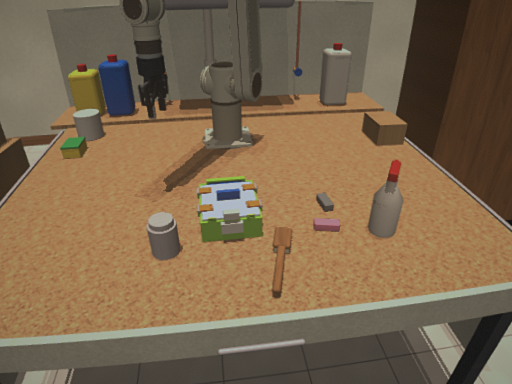

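Top view: the cover is flat, all four clips are flat, the latch at (277,160) is over the edge, and no amber bar is left out. Tin (335,152), spray (135,158), brush (238,135) and the three look-alikes are where they started. Handing in.

```bash
python3 -c "
from workcell import bot
bot.job_done(); print('done')"
```

```text
the job is handed in; nothing more can be done
done
```

I put the three amber soap bars in the caddy and hooked the cover's lip into the slot. I then pivoted the cover down until the latch snapped, folded all four clips flat and handed the job in at about 57 s.

**Last checks:**
- **Cover:** it lies flat, and a gentle lift test met about 12 N, so the latch holds.
- **Clips:** all four look flat in the wrist, top and scene pictures. They took presses of 17 N and 21 N.
- **Bystanders:** the tin, spray bottle, brush and the blue, grey and pink look-alikes are where they started. No amber bar is left out. I compared these by eye in the pictures.

**What went wrong or disagreed:**
- **Force spike:** while I was placing the third bar it landed on another bar, and the wrist force briefly read 84 N (the limit is 120 N). That push went through the held bar and should not count as arm or gripper-body contact, but I could not confirm it. The bar ended up tilted, so I gripped it again and laid it flat before covering.
- **Colour check:** my last orange-colour check for the clips found none on the caddy, because the flat clips look yellow from above. Their flatness rests on the pictures and press forces.
- **Camera offsets:** wrist and top measurements of the caddy differed by about 3 mm in y. I corrected this by comparing the lip and the slot in a single picture before inserting.

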